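Load and run the gang programmer

TASK

Get the board programmer ready and start it: first turn the channel selector back to position 0 (the red bar), then set every board carrier that is waiting on the bench onto the fixture, one to a nest, flush down over its two pins. Then turn the selector to the number of carriers you have loaded (row of as many dots), press the green start button fully and let it go, and at last switch the selector back to 0, leaving the carriers where they are. Never press start before all of them are down on their pins.

Things in the scene. Friction and masses are not known exactly. Their poses are not given: they have to be found in the camera images.
- nest_a (a point): Seat centre of the left nest of the fixed grey three-nest programming fixture (base 130 x 240 mm, 18 mm high). The point lies on the base's top face, on which a carrier must rest; axes those of the base, z up. Any carrier fits any nest; the nests lie 78 mm apart along y.
- nest_b (a point): Seat centre of the middle nest, as nest_a. Each nest has two upright steel locating pins, 8 mm thick and 16 mm tall, the last 5 mm tapered, at (-40, 0) and (+40, +16) mm from its seat centre in x and y.
- nest_c (a point): Seat centre of the right nest, as nest_a. Behind and to the right of the fixture stand boxes about 125 mm tall with a fume hood over them: come forward to x about 0.43 before swinging to the right.
- start_top (a point): Centre of the top face of the green start button (24 mm across, 6 mm above a black collar 40 mm across) on top of the white control box, 76 mm to the right of the selector's axis. Press straight down. Close behind the control box stand two stacked instruments, 165 mm tall.
- start (a joint): Travel of the start button, m: 0 is up, 0.006 fully down. A spring pushes it back: 1.5 N to start it, 5 N to press it fully.
- selector (a joint): Channel selector, a detented rotary switch; rad, growing clockwise seen from above. Six click positions 0.524 rad (30 degrees) apart, position k at 0.524 k, with stops at 0 and 5 (2.618). About 0.07 N m lifts it out of a click. Let go near a position it snaps in; let go between two it may rarely hang there until touched again. On the box position k is marked by a row of k white dots, position 0 by a red bar.
- selector_grip (a point): Point on the selector's upright axis at the height to grip, 26 mm above the top of the fixed control box (126 x 160 mm, top 50 mm above the bench) and 10 mm below the knob's top. The knob is a black bar 46 mm long, 12 mm thick, 30 mm high on a disc 48 mm across. x points along the bar to its end with the white pointer line and turns with it, z up.
- carrier_a: Loose board carrier, 0.2 kg, may be absent: aluminium plate 100 x 70 x 6 mm, origin at the centre of its underside, z up, under a blue circuit board whose parts end 21 mm above the origin. Two 10 mm through holes at (-40, 0) and (+40, +16) mm in x and y take the pins, one way round only. To carry it, an orange bar: see carrier_b.
- carrier_b: Loose board carrier, the same as carrier_a; may be absent. Its orange carrying bar crosses the middle of the plate along y, 70 mm long, 12 mm thick in x, from 41 to 55 mm above the origin, on a post at each end; grip it across its thickness.
- carrier_c: Loose board carrier, the same as carrier_a. May be absent.

How it is judged:
By the outcome, as a careful person would: the job done as asked, in the order asked, and still so for the second after the job is handed in, with the robot touching nothing.
Of carrier_a, carrier_b, carrier_c only 2 to 3 are there at a start; the rules pass over those that are not, and their reading is None.
At some moment in a run one of carrier_a, carrier_b, carrier_c may be knocked a few centimetres aside while the robot is not near it.
Once in a run the grip may slacken for a moment while it holds something.
It also fails if it takes over 210 s, if anything falls off the work surface, if the arm or the gripper's body presses on something with over 40 N, if the wrist force passes 120 N, or if a joint passes its speed limit or range.

ROBOT

A 6-joint arm with a two-finger parallel gripper is mounted at the origin on a cart in front of the work surface, level with it; the furniture and walls round the work are solid. World frame = base frame: x ahead of the robot, y to its left, z up, the work surface at z = 0. Lengths are in m, angles in rad, forces in N, time in s.
With the tool pointing down it reaches from about 0.4 to 0.925 m from the base axis. Payload 12.5 kg.
Tool frame: the origin (TCP) lies midway between the tips of the shut fingers; the grasp point (between the pads) lies 19 mm behind it; z points along the fingers, y is the line along which they close (so a half turn about z gives the same grasp; the last joint's range is limited). The gripper opens to 95 mm and grips with 3 to 60 N. Pads are 20 mm wide; open, the fingers measure 119 mm over their backs; the gripper's body (75 mm by 180 mm) begins 59 mm behind the grasp point.
Start: joints at [-0.106, 0.491, 1.559, -0, 1.092, -0.106], TCP at [0.625, 0, 0.215] pointing down, gripper open.
Joint ranges: [-3.1, 3.1], [-0.84, 2.19], [0.05, 2.79], [-1.13, 4.28], [0.06, 2.93], [-2.69, 2.69]. Speed limits (rad/s): [2.22, 2.22, 2.79, 3.14, 3.14, 3.14].

INTERFACE

Orientations are given as [roll, pitch, yaw] about the fixed x, y, z axes, in that order (R = Rz(yaw) Ry(pitch) Rx(roll)).
In Python, from plant import arm, capture, finder gives the robot as it stands.
- The arm moves only by the tool move_arm, never from a script. Its argument "commands" is a list that holds one entry, the list of rows, each a list of 7 numbers: the shift along the tool's x, y, z as a fraction of full scale, then the turn, a rotation vector about the tool's x, y, z as a fraction of full scale, then the closure, from 0 (fully open) to 1 (shut). In form: [[[tx, ty, tz, ax, ay, az, gripper], ...]]. A call has 1 to 8 rows; each row shifts and turns the commanded pose from where the row before left it, along the tool's axes as they then stand; what a row does not reach is not made up. Full scale, the value 1, is 0.1 m for a shift and 180 degrees for a turn. A row lasts 1/12 s, in which the tool goes at most 41.7 mm and 7.16 degrees, less where a joint would pass 70% of its speed; a pose out of reach is approached as far as the arm can. A call with a number of a shift or a turn outside -1 to 1 is refused whole. A call with a gripper value outside its range is refused whole. The fingers move at their own pace and stop on an object; "newtons" is the grip in N (left out, the last holds). Time passes only in rows, so rows that do not move let the fingers close. It gives the time, the measured TCP pose, the force, the opening and the grip force at its end, in the units of the state.
- arm.sense(): the state, without advancing time (a new reading comes with each control period).
- capture(name): name is "scene" or "side" or "wrist"; returns a dict with "color" (400x640x3 uint8, blue, green, red), "range_z" (400x640 float32, m along the optical axis (not along the pixel's ray), 0 where there is no reading), "fovy" (degrees; the focal length in pixels is half the picture's height over the tangent of half this angle, whatever the lens; pixels are square), "cx", "cy" (the principal point, pixels), "k1" (the pictures are not rectified: a ray, as slopes to the right and down, at radius r is drawn at 1 + k1 r^2 times it, then the intrinsics apply), "world_from_camera" (4x4, takes a point from camera to world coordinates). Camera axes: x right, y up, looking along -z (the intrinsics and any distortion apply to the point x, -y, -z); pixel columns grow to the right and rows downward; lengths in m; the calibration is good to about 2 mm. A picture is of the moment at which its call begins.
- arm.sign_off(): hands the job in; it is judged then, once.
Trained networks look in the newest picture that a camera, given by its name, has taken for a name from the list of things; names that differ only in an ending like _2 or _b are one class to them, and where a whole thing is asked for, a point or a joint stands for the part that bears it (a point fixed in the world has none). Each returns a list of dicts, best first, with "score" (0 to 1); they miss things now and then, are a little off and sometimes report something else, mostly with a low value. They report only what shows in the picture. A call takes as long as a camera call.
- finder.trace(camera, query): "region" (400x640 bool, what is visible of it).
- finder.pinpoint(camera, query): "point" ([x, y, z] in m, in world coordinates, good to about 4 mm: a listed point, or the origin of a listed thing).
The state is a dict: "time": time; "joints": joint angles; "dq": joint speeds; "effort": joint torques, N m; "tool_pos": TCP position; "orientation": TCP orientation; "force": force on the tool from outside, world axes, zero at the start; "ft_torque": the same for the moment, N m; "width": opening from 0.0 (shut) to 1.0 (fully open); "gripper_force": force on a finger pad.
Only numpy, scipy, OpenCV 4.12 (cv2) and the standard library are available. Lean on these libraries where they do the work, as an engineer would, in place of code of your own. Each camera call takes 0.05 s, during which the arm holds its last target. There are 200 camera calls.

## Working session

There is one attempt and no reset: what is moved stays moved. The work goes in short steps, Python scripts to look and compute and a tool call to move; the robot and the scene stay as the last step left them, time stands still between calls to the robot, and variables do not carry over. Pictures are saved under pics/ and viewed, at most 14 in all, crops included, and the job is handed in when it is done.

Besides the shell and the picture viewer there is one more tool, called after "Call:" by a JSON object that holds its "fn" and its "kwargs", one argument or row to a line. move_arm: Moves the arm, as the interface text tells. Shift numbers are shares of 0.1 m and turn numbers shares of 180 degrees, none past 1 either way. Its arguments: {"type":"object","properties":{"commands":{"type":"array","items":{"type":"array","items":{"type":"array","items":{"type":"number","minimum":-1,"maximum":1}}}},"newtons":{"type":"number"}},"required":["commands"]}

```bash
mkdir -p pics; ls; cat > h.py <<'E'
import numpy as np, cv2
from plant import arm, capture, finder
def K(c):
    f=200/np.tan(np.radians(c["fovy"])/2); return f,c["cx"],c["cy"],c["k1"]
def pts(c,vs,us):
    f,cx,cy,k1=K(c)
    A=np.array([[f,0,cx],[0,f,cy],[0,0,1.]])
    p=cv2.undistortPoints(np.stack([us,vs],-1).astype(float).reshape(-1,1,2),A,np.array([k1,0,0,0,0.]))[:,0]
    z=c["range_z"][np.asarray(vs,int),np.asarray(us,int)]
    P=np.stack([p[:,0]*z,-p[:,1]*z,-z,np.ones_like(z)],-1)
    return (P@c["world_from_camera"].T)[:,:3], z>0
def cloud(c):
    v,u=np.mgrid[0:400,0:640]; P,ok=pts(c,v.ravel(),u.ravel())
    P[~ok]=np.nan; return P.reshape(400,640,3)
E
python3 - <<'E'
from h import *
for n in ["scene","side","wrist"]:
    c=capture(n); cv2.imwrite(f"pics/{n}0.png",c["color"])
    print(n,c["fovy"],c["k1"],c["world_from_camera"].round(3).tolist())
    for q in ["nest_a","start_top","selector_grip","carrier_a"]:
        print(q,[(np.round(d["point"],3).tolist(),round(d["score"],2)) for d in finder.pinpoint(n,q)][:5])
print(arm.sense())
E
```

```text
pics
scene 44.07601051960821 -0.05520772729509371 [[0.785, 0.403, -0.471, -0.091], [-0.62, 0.5, -0.604, -0.753], [-0.008, 0.766, 0.642, 0.867], [0.0, 0.0, 0.0, 1.0]]
nest_a [([0.579, 0.189, 0.017], 0.94), ([0.58, 0.268, 0.016], 0.92), ([0.574, 0.342, 0.018], 0.83)]
start_top [([0.395, -0.375, 0.07], 0.66)]
selector_grip [([0.395, -0.299, 0.08], 0.86)]
carrier_a [([0.427, 0.137, 0.0], 0.97)]
side 50.91746845070078 -0.1107884157421236 [[0.902, 0.23, -0.364, 0.082], [-0.431, 0.504, -0.749, -0.852], [0.011, 0.832, 0.554, 0.669], [0.0, 0.0, 0.0, 1.0]]
nest_a [([0.576, 0.338, 0.016], 0.86), ([0.579, 0.267, 0.019], 0.79), ([0.57, 0.185, 0.019], 0.72)]
start_top [([0.402, -0.376, 0.07], 0.53), ([0.424, 0.274, 0.001], 0.32)]
selector_grip []
carrier_a [([0.459, -0.032, 0.005], 0.88), ([0.428, 0.273, -0.0], 0.67), ([0.42, 0.138, -0.003], 0.62)]
wrist 69.89016209852204 -0.024241665410119705 [[1.0, 0.0, 0.0, 0.626], [-0.0, 0.963, 0.269, 0.076], [-0.0, -0.269, 0.963, 0.385], [0.0, 0.0, 0.0, 1.0]]
nest_a [([0.577, 0.189, 0.017], 0.93), ([0.455, -0.03, 0.002], 0.42)]
start_top []
selector_grip []
carrier_a [([0.428, 0.137, -0.002], 0.96), ([0.457, -0.029, 0.001], 0.74)]
{'time': 0.75, 'joints': array([-1.05617629e-01,  4.90900069e-01,  1.55889747e+00,  5.47725227e-06,
        1.09170820e+00, -1.05601458e-01]), 'dq': array([ 0.00075875, -0.00076211, -0.00030974,  0.00026311, -0.0009133 ,
        0.0012134 ]), 'effort': array([-2.06727396e-03, -6.12395453e+01, -2.58419234e+01,  6.90628937e-02,
        4.44687938e-02, -1.39024775e-05]), 'tool_pos': array([6.25016607e-01, 1.12734284e-05, 2.14661771e-01]), 'orientation': array([3.14150572e+00, 4.32680933e-06, 1.57077763e+00]), 'force': array([ 0.47216708,  0.18604141, -0.02930672]), 'ft_torque': array([-0.0121567 , -0.01088252,  0.01073711]), 'gripper_force': 0.0, 'width': 1.0007247949400275}
```

View pics/scene0.png

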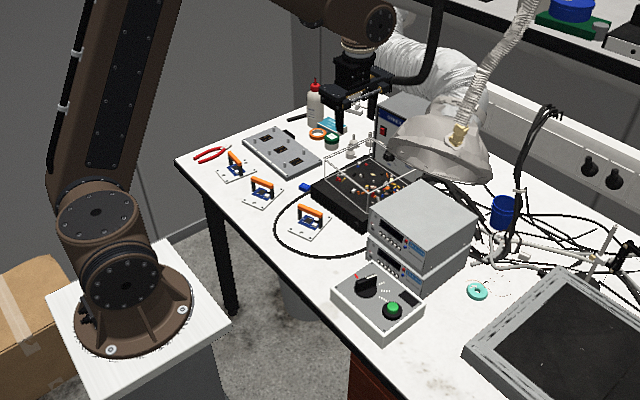

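View pics/side0.png

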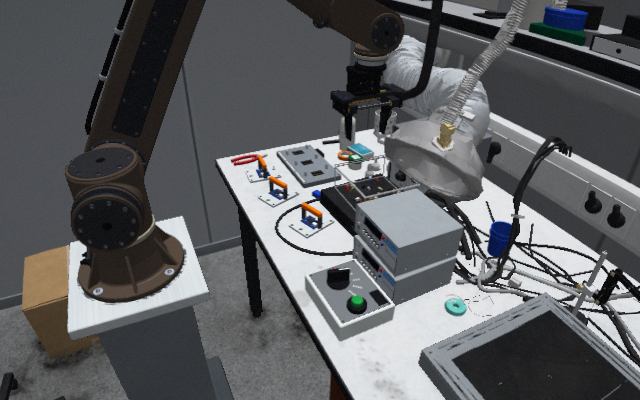

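View pics/wrist0.png

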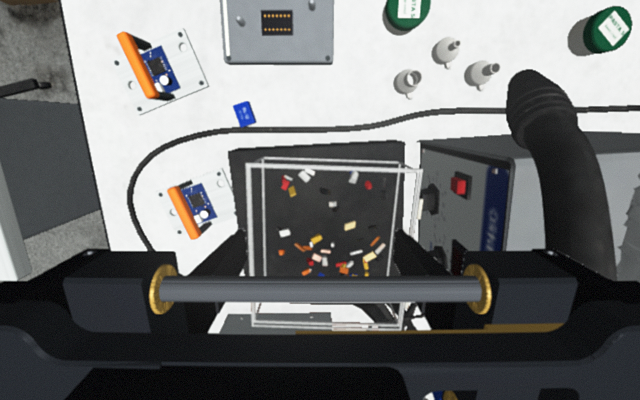

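The pictures show three carriers with orange bars: scene pixels (237,163), (263,187) and (310,215). The empty fixture is at (282,150), and the control box with the knob is at (367,285). I'll check for clearance around the hood, then go over the box for a close look.

```bash
cat >> h.py <<'E'
def ortho(c,x0,x1,y0,y1,z,s=2000.):
    "top-down picture at plane z; up = +x, left = +y; s px/m"
    xs=np.arange(x1,x0,-1/s); ys=np.arange(y1,y0,-1/s)
    X,Y=np.meshgrid(xs,ys,indexing='ij'); u,v=proj(c,np.stack([X,Y,np.full_like(X,z)],-1))
    return cv2.remap(c["color"],u.astype(np.float32),v.astype(np.float32),cv2.INTER_CUBIC)
def proj(c,P):
    P=np.asarray(P,float)
    W=np.linalg.inv(c["world_from_camera"]); q=P@W[:3,:3].T+W[:3,3]
    a=q[...,0]/-q[...,2]; b=-q[...,1]/-q[...,2]; f,cx,cy,k1=K(c); d=1+k1*(a*a+b*b)
    return cx+f*a*d, cy+f*b*d
E
python3 - <<'E'
from h import *
c=capture("scene");P=cloud(c).reshape(-1,3)
m=(P[:,0]>.25)&(P[:,0]<.75)&(P[:,1]<-.05)&(P[:,2]>.14)
for lo in np.arange(.14,.6,.05):
    Q=P[m&(P[:,2]>=lo)&(P[:,2]<lo+.05)]
    if len(Q)>5: print(round(lo,2),len(Q),"x",np.percentile(Q[:,0],[1,99]).round(3),"y",np.percentile(Q[:,1],[1,99]).round(3))
P=P.reshape(400,640,3)
hs=cv2.cvtColor(c["color"],cv2.COLOR_BGR2HSV)
m=((hs[...,0]>5)&(hs[...,0]<20)&(hs[...,1]>150)&(hs[...,2]>120)&(P[...,2]>.045)&(P[...,2]<.065)).astype(np.uint8)
n,l,st,ce=cv2.connectedComponentsWithStats(m)
for i in range(1,n):
    if st[i,4]>15:
        Q=P[l==i]; mu=Q.mean(0); w=np.linalg.svd(Q[:,:2]-mu[:2])[2][0]; print("bar",mu.round(3),np.degrees(np.arctan2(w[1],w[0])).round(1),st[i,4])
E
```

```text
0.14 6006 x [0.485 0.726] y [-0.371 -0.158]
0.19 499 x [0.593 0.717] y [-0.351 -0.141]
0.24 661 x [0.567 0.748] y [-0.354 -0.081]
0.29 3580 x [0.566 0.746] y [-0.327 -0.059]
0.34 2025 x [0.605 0.749] y [-0.313 -0.055]
0.39 806 x [0.619 0.749] y [-0.309 -0.125]
0.44 1587 x [0.534 0.69 ] y [-0.306 -0.052]
0.49 5266 x [0.51  0.749] y [-0.517 -0.051]
0.54 799 x [0.502 0.718] y [-0.337 -0.05 ]
bar [0.424 0.271 0.053] -95.9 63
bar [0.425 0.132 0.052] -70.3 108
bar [ 0.455 -0.036  0.052] -71.3 127
```

Call:
{"fn": "move_arm", "kwargs": {
  "commands": [
    [[0, -0.4, 0, 0, 0, 0, 0], [0, -0.4, 0, 0, 0, 0, 0], [0, -0.4, 0, 0, 0, 0, 0], [0, -0.4, 0, 0, 0, 0, 0], [0, -0.4, 0, 0, 0, 0, 0], [0, 0, 0, 0, 0, 0, 0]]
  ]
}}

```text
time: 1.3
tool_pos: [0.4185, 0.0007, 0.2145]
orientation: [-3.138, -0.0, 1.571]
force: [2.1, 0.1, 1.8]
width: 1.004
gripper_force: 0.0
```

Call:
{"fn": "move_arm", "kwargs": {
  "commands": [
    [[-0.4, 0, 0, 0, 0, 0, 0], [-0.4, 0, 0, 0, 0, 0, 0], [-0.4, 0, 0, 0, 0, 0, 0], [-0.4, -0.1, 0, 0, 0, 0, 0], [-0.4, -0.1, 0, 0, 0, 0, 0], [-0.4, 0, 0, 0, 0, 0, 0], [-0.4, 0, 0, 0, 0, 0, 0], [-0.4, 0, 0, 0, 0, 0, 0]]
  ]
}}

```text
time: 1.97
tool_pos: [0.4045, -0.3222, 0.2149]
orientation: [3.141, 0.0, 1.57]
force: [0.8, 0.0, 0.6]
width: 0.998
gripper_force: 0.0
```

Call:
{"fn": "move_arm", "kwargs": {
  "commands": [
    [[-0.4, 0, 0, 0, 0, 0, 0], [0, 0, 0, 0, 0, 0, 0], [0, 0, 0, 0, 0, 0, 0]]
  ]
}}

```text
time: 2.22
tool_pos: [0.4045, -0.3615, 0.2141]
orientation: [-3.141, -0.0, 1.568]
force: [0.2, 1.2, 1.1]
width: 1.001
gripper_force: 0.0
```

```bash
python3 - <<'E'
from h import *
c=capture("wrist"); 
for q in ["start_top","selector_grip"]:
    print(q,[(np.round(d["point"],4).tolist(),round(d["score"],2)) for d in finder.pinpoint("wrist",q)][:3])
o=ortho(c,.30,.50,-.44,-.22,.05,s=1800.); o2=ortho(c,.30,.50,-.44,-.22,.086,s=1800.)
cv2.imwrite("pics/box.png",np.hstack([o,o2])); cv2.imwrite("pics/w1.png",c["color"])
print(o.shape)
P=cloud(c)
m=(abs(P[...,2]-.086)<.006)&(abs(P[...,0]-.395)<.04)&(abs(P[...,1]+.299)<.04)
Q=P[m]; r=cv2.minAreaRect((Q[:,:2]*1000).astype(np.float32)); print(len(Q),Q.mean(0),r,cv2.boxPoints(r))
E
```

```text
start_top [([0.3991, -0.3749, 0.0696], 0.58)]
selector_grip [([0.394, -0.2969, 0.077], 0.9)]
(360, 396, 3)
536 [ 0.39566351 -0.29780719  0.08599583] ((395.7980041503906, -297.9967346191406), (12.076761245727539, 46.46641540527344), 76.08567810058594) [[ 371.7945  -298.27103]
 [ 416.8974  -309.44485]
 [ 419.8015  -297.72244]
 [ 374.6986  -286.5486 ]]
```

View pics/box.png

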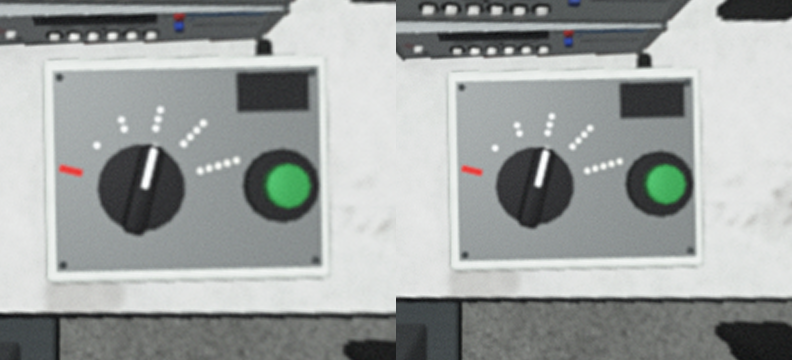

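The pointer stands at 3 (three dots), so position 0 is 90° counterclockwise from there. The gripper body will come close to the instruments behind the box when I turn the knob, so I'll measure that gap.

```bash
python3 - <<'E'
from h import *
for n in ["scene","side","wrist"]:
    P=cloud(capture(n)).reshape(-1,3)
    for y0 in np.arange(-.40,-.14,.04):
        Q=P[(P[:,0]>.43)&(P[:,0]<.6)&(P[:,1]>y0)&(P[:,1]<y0+.04)&(P[:,2]>.10)&(P[:,2]<.18)]
        if len(Q)>5: print(n,round(y0,2),len(Q),np.percentile(Q[:,0],[0,2,10]).round(4), Q[:,2].max().round(3))
E
```

```text
scene -0.4 972 [0.4812 0.4836 0.4882] 0.167
scene -0.36 1057 [0.4805 0.483  0.4849] 0.167
scene -0.32 539 [0.4788 0.4816 0.4833] 0.168
scene -0.28 47 [0.4824 0.4837 0.4845] 0.165
scene -0.16 35 [0.5494 0.5494 0.5508] 0.126
side -0.4 1309 [0.4811 0.4833 0.4909] 0.165
side -0.36 1021 [0.4812 0.4826 0.4847] 0.166
side -0.32 824 [0.4782 0.4813 0.484 ] 0.167
side -0.28 676 [0.4789 0.4807 0.4837] 0.166
side -0.24 442 [0.4815 0.4832 0.4856] 0.166
side -0.16 40 [0.549  0.5501 0.5528] 0.125
wrist -0.4 1390 [0.4834 0.4843 0.4869] 0.167
wrist -0.36 7720 [0.4836 0.4849 0.4883] 0.167
wrist -0.32 8823 [0.481  0.4851 0.4884] 0.168
wrist -0.28 10082 [0.4813 0.4855 0.4889] 0.168
wrist -0.24 10584 [0.4818 0.4861 0.4891] 0.168
```

The instrument front is at x ≈ 0.482, which is too near to turn with a full grip. I'll push the bar's end with the shut fingers instead, at tool yaw -14° so the body stays clear.

Call:
{"fn": "move_arm", "kwargs": {
  "commands": [
    [[0, 0, 0, 0, 0, 0.039, 1], [0, 0, 0, 0, 0, 0.039, 1], [0, 0, 0, 0, 0, 0.039, 1], [0, 0, 0, 0, 0, 0.039, 1], [0, 0, 0, 0, 0, 0.039, 1], [0, 0, 0, 0, 0, 0.039, 1], [0, 0, 0, 0, 0, 0.039, 1], [0, 0, 0, 0, 0, 0.039, 1]]
  ],
  "newtons": 20
}}

```text
time: 3.18
tool_pos: [0.4053, -0.3592, 0.2149]
orientation: [3.141, -0.0, 0.586]
force: [0.1, 0.2, 0.4]
width: 0.497
gripper_force: 0.0
```

Call:
{"fn": "move_arm", "kwargs": {
  "commands": [
    [[0, 0, 0, 0, 0, 0.038, 1], [0, 0, 0, 0, 0, 0.038, 1], [0, 0, 0, 0, 0, 0.038, 1], [0, 0, 0, 0, 0, 0.038, 1], [0, 0, 0, 0, 0, 0.038, 1], [0, 0, 0, 0, 0, 0.038, 1], [0, 0, 0, 0, 0, 0.038, 1], [0, 0, 0, 0, 0, 0, 1]]
  ]
}}

```text
time: 3.85
tool_pos: [0.4053, -0.3593, 0.2149]
orientation: [3.141, -0.0, -0.25]
force: [0.9, 0.2, -0.3]
width: 0.003
gripper_force: 0.0
```

```bash
cat >> h.py <<'E'
def rot(o=None):
    from scipy.spatial.transform import Rotation as R
    return R.from_euler('xyz',arm.sense()["orientation"] if o is None else o).as_matrix()
def go(seq,p=None,o=None):
    "world waypoints -> tool shifts in units of 0.1 m"
    p=arm.sense()["tool_pos"] if p is None else np.array(p); M=rot(o)
    for q in seq:
        print((M.T@(np.array(q)-p)*10).round(3).tolist(),"->",np.round(q,4).tolist()); p=np.array(q)
A=np.array([.3958,-.298]); U=np.array([np.cos(np.radians(-14)),np.sin(np.radians(-14))]); Wv=np.array([-U[1],U[0]])
def uw(u,w,z): return np.r_[A+U*u/1000+Wv*w/1000,z]
E
cat > push.py <<'E'
from h import *
r=17
seq=[uw(-r-10,24,.14),uw(-r-10,24,.063)]
for t in np.radians([5,20,35,50,65,80,86]):
    seq.append(uw(-r*np.cos(t)-6*np.sin(t)-10, -r*np.sin(t)+6*np.cos(t)+12,.063))
seq+=[seq[-1]+np.r_[(-U*.012),0]]; seq+=[seq[-1]+[0,0,.15]]
go(seq)
E
python3 push.py; python3 -c "
from plant import arm; s=arm.sense(); print(s['orientation'],s['tool_pos'],s['width'],s['time'])"
```

```text
[-0.515, -0.809, 0.749] -> [0.3754, -0.2682, 0.14]
[-0.0, -0.0, 0.77] -> [0.3754, -0.2682, 0.063]
[-0.004, 0.075, 0.0] -> [0.3731, -0.2754, 0.063]
[-0.005, 0.047, 0.0] -> [0.3715, -0.2797, 0.063]
[0.007, 0.047, 0.0] -> [0.371, -0.2844, 0.063]
[0.019, 0.043, 0.0] -> [0.3717, -0.2891, 0.063]
[0.029, 0.037, 0.0] -> [0.3736, -0.2934, 0.063]
[0.038, 0.028, 0.0] -> [0.3766, -0.297, 0.063]
[0.017, 0.008, 0.0] -> [0.378, -0.2983, 0.063]
[-0.12, 0.001, -0.0] -> [0.3664, -0.2953, 0.063]
[0.001, 0.0, -1.5] -> [0.3664, -0.2953, 0.213]
[ 3.14142588e+00 -4.10086398e-04 -2.49530435e-01] [ 0.40525529 -0.35930722  0.21491438] 0.0029553023365820386 3.85
```

Call:
{"fn": "move_arm", "kwargs": {
  "commands": [
    [[-0.17, -0.27, 0.25, 0, 0, 0, 1], [-0.17, -0.27, 0.25, 0, 0, 0, 1], [-0.175, -0.27, 0.25, 0, 0, 0, 1], [0, 0, 0.3, 0, 0, 0, 1], [0, 0, 0.3, 0, 0, 0, 1], [0, 0, 0.17, 0, 0, 0, 1], [0, 0, 0, 0, 0, 0, 1]]
  ]
}}

```text
time: 4.43
tool_pos: [0.3739, -0.2675, 0.0603]
orientation: [-3.139, 0.004, -0.24]
force: [0.2, 0.5, -1.3]
width: 0.006
gripper_force: 0.0
```

Call:
{"fn": "move_arm", "kwargs": {
  "commands": [
    [[-0.004, 0.075, 0, 0, 0, 0, 1], [-0.005, 0.047, 0, 0, 0, 0, 1], [0.007, 0.047, 0, 0, 0, 0, 1], [0.019, 0.043, 0, 0, 0, 0, 1], [0.029, 0.037, 0, 0, 0, 0, 1], [0.038, 0.028, 0, 0, 0, 0, 1], [0.017, 0.008, 0, 0, 0, 0, 1], [0, 0, 0, 0, 0, 0, 1]]
  ]
}}

```text
time: 5.1
tool_pos: [0.3701, -0.2844, 0.0632]
orientation: [-3.12, 0.025, -0.243]
force: [-5.9, 86.1, 48.9]
width: 0.004
gripper_force: 45.5
```

Call:
{"fn": "move_arm", "kwargs": {
  "commands": [
    [[-0.12, 0, 0, 0, 0, 0, 1], [0, 0, -0.3, 0, 0, 0, 0.5], [0, 0, -0.4, 0, 0, 0, 0], [0, 0, -0.4, 0, 0, 0, 0], [0, 0, -0.4, 0, 0, 0, 0], [0, 0, 0, 0, 0, 0, 0]]
  ]
}}

```text
time: 5.6
tool_pos: [0.3676, -0.2983, 0.2211]
orientation: [3.134, -0.011, -0.244]
force: [0.8, 0.1, 0.4]
width: 0.3
gripper_force: 0.0
```

```bash
cat > knob.py <<'E'
from h import *
for n in ["scene","wrist"]:
    P=cloud(capture(n)); m=(abs(P[...,2]-.086)<.006)&(np.hypot(P[...,0]-A[0],P[...,1]-A[1])<.04)
    Q=(P[m][:,:2]*1000).astype(np.float32)
    if len(Q)<30: print(n,len(Q)); continue
    b=cv2.boxPoints(cv2.minAreaRect(Q)); e=[b[1]-b[0],b[2]-b[1]]; d=max(e,key=np.linalg.norm)
    print(n,len(Q),"bar heading",np.degrees(np.arctan2(d[1],d[0]))%180,"pos0=76,pos3=166")
E
python3 knob.py
```

```text
scene 119 bar heading 166.05228 pos0=76,pos3=166
wrist 485 bar heading 165.96254 pos0=76,pos3=166
```

The knob did not turn and the force rose to 86 N, so the fingers hit something other than I modelled. I'll repeat it slowly and look.

Call:
{"fn": "move_arm", "kwargs": {
  "commands": [
    [[-0.02, -0.28, 0.2, 0, 0, 0, 1], [0, 0, 0.2, 0, 0, 0, 1], [0, 0, 0.2, 0, 0, 0, 1], [0, 0, 0.2, 0, 0, 0, 1], [0, 0, 0.2, 0, 0, 0, 1], [0, 0, 0.2, 0, 0, 0, 1], [0, 0, 0.2, 0, 0, 0, 1], [0, 0, 0.1, 0, 0, 0, 1]]
  ]
}}

```text
time: 6.37
tool_pos: [0.3697, -0.2679, 0.0604]
orientation: [-3.14, 0.003, -0.244]
force: [0.3, -0.7, 0.9]
width: 0.006
gripper_force: 0.0
```

Call:
{"fn": "move_arm", "kwargs": {
  "commands": [
    [[0, 0.04, 0, 0, 0, 0, 1], [0, 0, 0, 0, 0, 0, 1]]
  ]
}}

```text
time: 6.53
tool_pos: [0.3694, -0.2728, 0.0623]
orientation: [-3.141, 0.001, -0.245]
force: [0.4, -0.0, 0.5]
width: 0.005
gripper_force: 0.0
```

```bash
python3 - <<'E'
from h import *
s=arm.sense(); print(s["tool_pos"],s["force"])
a=capture("scene")["color"][240:340,310:430]; b=capture("side")["color"][220:340,280:400]
cv2.imwrite("pics/k2.png",np.hstack([cv2.resize(a,(400,400),interpolation=2),cv2.resize(b,(400,400),interpolation=2)]))
E
```

```text
[ 0.36942378 -0.27275945  0.06225942] [ 0.39958387 -0.02073799  0.50209592]
```

View pics/k2.png

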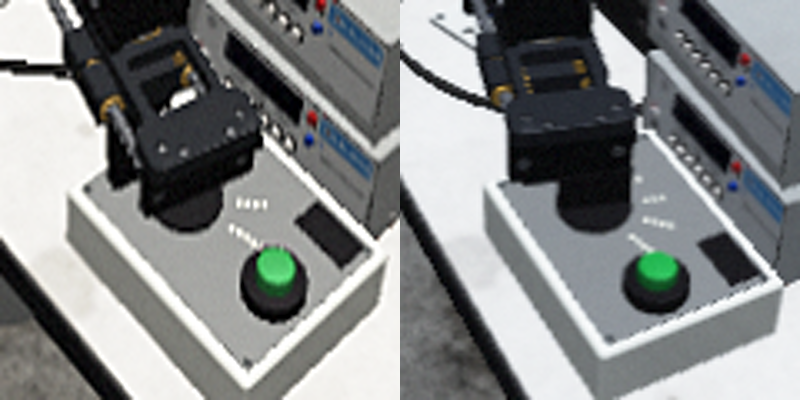

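The picture shows a wide dark carriage block just above the fingertips, over the knob. I'll measure its outline in the tool frame.

Call:
{"fn": "move_arm", "kwargs": {
  "commands": [
    [[0, -0.1, -0.4, 0, 0, 0, 1], [0, 0, -0.4, 0, 0, 0, 1], [0, 0, 0, 0, 0, 0, 1]]
  ]
}}

```text
time: 6.88
tool_pos: [0.374, -0.264, 0.1488]
orientation: [3.137, -0.008, -0.244]
force: [0.2, -0.6, 0.6]
width: 0.006
gripper_force: 0.0
```

```bash
python3 - <<'E'
from h import *
s=arm.sense(); M=rot()
Q=np.vstack([cloud(capture(n)).reshape(-1,3) for n in ("scene","side")])
T=(Q-s["tool_pos"])@M*1000
T=T[(abs(T[:,0])<60)&(abs(T[:,1])<110)&(T[:,2]<8)&(T[:,2]>-110)]
for z in range(-105,10,5):
    t=T[(T[:,2]>=z)&(T[:,2]<z+5)]
    if len(t)>3: print(z,len(t),"x",np.percentile(t[:,0],[2,98]).round(0),"y",np.percentile(t[:,1],[2,98]).round(0))
E
```

```text
-105 350 x [-35.  31.] y [-76.  90.]
-100 420 x [-36.  33.] y [-74.  88.]
-95 421 x [-36.  28.] y [-74.  84.]
-90 272 x [-36.  32.] y [-75.  84.]
-85 237 x [-36.  31.] y [-74.  84.]
-80 153 x [-35.  32.] y [-75.  84.]
-75 7 x [-25.  20.] y [31. 82.]
-50 6 x [-13. -11.] y [-1. 12.]
-45 13 x [-14. -10.] y [-6. 12.]
-40 13 x [-13.  -7.] y [-7. 12.]
-35 16 x [-14.  -4.] y [-7. 11.]
-30 14 x [-13.  -5.] y [-7. 11.]
-25 13 x [-12.  -1.] y [-3. 11.]
-20 28 x [-13.   8.] y [-2. 11.]
-15 33 x [-13.  10.] y [-0. 10.]
-10 30 x [-12.  10.] y [-3.  8.]
-5 41 x [-13.  11.] y [-1.  6.]
0 20 x [-12.  10.] y [-2.  7.]
```

```bash
python3 - <<'E'
from h import *
go([uw(-27,22,.149),uw(-27,22,.068),uw(-27,17,.068),uw(-27,14,.068),uw(-27,11,.068)])
E
```

```text
[0.038, 0.064, -0.043] -> [0.3749, -0.2701, 0.149]
[-0.003, -0.002, 0.81] -> [0.3749, -0.2701, 0.068]
[0.0, 0.05, 0.0] -> [0.3737, -0.275, 0.068]
[0.0, 0.03, 0.0] -> [0.373, -0.2779, 0.068]
[0.0, 0.03, 0.0] -> [0.3723, -0.2808, 0.068]
```

Call:
{"fn": "move_arm", "kwargs": {
  "commands": [
    [[0.04, 0.06, 0, 0, 0, 0, 1], [0, 0, 0.2, 0, 0, 0, 1], [0, 0, 0.2, 0, 0, 0, 1], [0, 0, 0.2, 0, 0, 0, 1], [0, 0, 0.18, 0, 0, 0, 1], [0, 0.05, 0, 0, 0, 0, 1], [0, 0, 0, 0, 0, 0, 1]]
  ]
}}

```text
time: 7.57
tool_pos: [0.373, -0.2748, 0.0637]
orientation: [-3.14, 0.002, -0.245]
force: [0.6, 0.2, 0.9]
width: 0.007
gripper_force: 0.0
```

Call:
{"fn": "move_arm", "kwargs": {
  "commands": [
    [[0, 0.03, 0, 0, 0, 0, 1], [0, 0, 0, 0, 0, 0, 1]]
  ]
}}

```text
time: 7.73
tool_pos: [0.373, -0.2781, 0.0654]
orientation: [3.141, -0.001, -0.245]
force: [0.8, 0.2, -0.5]
width: 0.006
gripper_force: 0.0
```

Call:
{"fn": "move_arm", "kwargs": {
  "commands": [
    [[0, 0.02, 0, 0, 0, 0, 1], [0, 0, 0, 0, 0, 0, 1]]
  ]
}}

```text
time: 7.9
tool_pos: [0.3723, -0.2792, 0.0653]
orientation: [3.141, -0.001, -0.245]
force: [1.4, 2.3, 3.2]
width: 0.003
gripper_force: 1.7
```

```bash
python3 - <<'E'
from h import *
s=arm.sense(); d=(s["tool_pos"][:2]-A)*1000; print(s["tool_pos"],s["force"],s["ft_torque"],"uw",d@U,d@Wv)
E
python3 knob.py
```

```text
[ 0.37234809 -0.27923525  0.06531099] [1.4007478  2.32844463 3.15455355] [ 0.55467374 -0.1765519   0.07277723] uw -27.29489101499915 12.533825353837257
scene 22
wrist 1924 bar heading 142.82579 pos0=76,pos3=166
```

Call:
{"fn": "move_arm", "kwargs": {
  "commands": [
    [[0, 0.02, 0, 0, 0, 0, 1], [0, 0, 0, 0, 0, 0, 1]]
  ]
}}

```text
time: 8.17
tool_pos: [0.3718, -0.2802, 0.0651]
orientation: [-3.14, 0.0, -0.245]
force: [4.9, 11.3, 8.3]
width: 0.007
gripper_force: 6.5
```

Call:
{"fn": "move_arm", "kwargs": {
  "commands": [
    [[0, 0.02, 0, 0, 0, 0, 1], [0, 0, 0, 0, 0, 0, 1]]
  ]
}}

```text
time: 8.33
tool_pos: [0.3713, -0.281, 0.0651]
orientation: [-3.139, 0.001, -0.245]
force: [10.0, 19.7, 12.5]
width: 0.008
gripper_force: 11.4
```

```bash
python3 - <<'E'
from h import *
s=arm.sense(); d=(s["tool_pos"][:2]-A)*1000; print(s["tool_pos"],s["force"],s["ft_torque"],"uw",d@U,d@Wv)
c=capture("wrist"); cv2.imwrite("pics/w3.png",c["color"])
E
```

```text
[ 0.37134258 -0.28103145  0.06510729] [ 9.97501522 19.66887262 12.51391508] [ 3.42846962 -1.52501678  0.20763436] uw -27.835993381918968 10.547722655627187
```

View pics/w3.png

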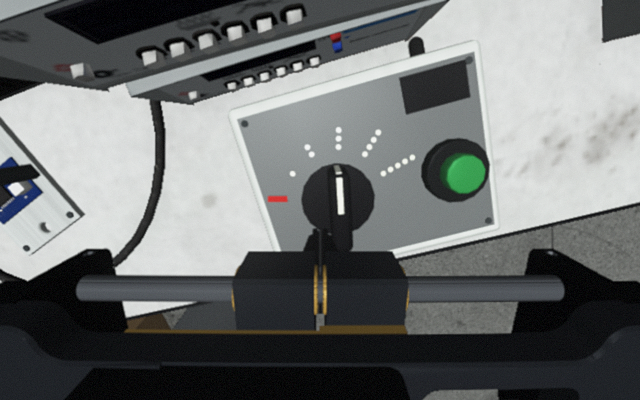

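The bar sits between (338,165) and (340,250), still pointing at the three dots, with the shut fingers touching its left side at about (322,240). I'll back off and check the knob's real height profile.

Call:
{"fn": "move_arm", "kwargs": {
  "commands": [
    [[0, -0.15, 0, 0, 0, 0, 1], [0, 0, -0.4, 0, 0, 0, 1], [0, 0, -0.4, 0, 0, 0, 0.7], [0, 0, -0.4, 0, 0, 0, 0.7], [-0.3, 0, -0.2, 0, 0, 0, 0.7], [0, 0, 0, 0, 0, 0, 0.7]]
  ]
}}

```text
time: 8.88
tool_pos: [0.3443, -0.2608, 0.2084]
orientation: [3.138, -0.004, -0.244]
force: [0.0, -0.2, 0.9]
width: 0.228
gripper_force: 0.0
```

```bash
python3 knob.py; python3 - <<'E'
from h import *
s=arm.sense(); print(s["tool_pos"])
P=cloud(capture("wrist")).reshape(-1,3); P=P[(np.abs(P[:,:2]-A)<.04).all(1)]
d=(P[:,:2]-A)*1000; u=d@U; w=d@Wv
for uu in range(-35,36,5):
    print(uu,[ (lambda q: int(round(np.median(q)*1000)) if len(q) else -1)(P[(abs(u-uu)<2.5)&(abs(w-ww)<2),2]) for ww in range(-32,33,4)])
E
```

```text
scene 121 bar heading 166.4175 pos0=76,pos3=166
wrist 548 bar heading 165.62506 pos0=76,pos3=166
[ 0.34566216 -0.26135666  0.20535303]
-35 [326, 326, 326, 326, 326, 326, 325, 325, 325, 325, 308, 307, 310, 310, 310, 310, 310]
-30 [320, 320, 320, 320, 322, 321, 320, 320, 320, 320, 324, 325, 325, 325, 325, 325, 325]
-25 [298, 298, 298, 298, 296, 307, 307, 307, 307, 307, 306, 298, 298, 298, 298, 298, 298]
-20 [51, 51, 51, 51, 50, 298, 299, 299, 299, 299, 299, 56, 51, 51, 51, 51, 51]
-15 [51, 50, 51, 51, 57, 57, 57, 86, 87, 86, 57, 57, 56, 51, 51, 51, 51]
-10 [50, 51, 51, 56, 56, 57, 56, 86, 86, 86, 57, 57, 57, 56, 51, 51, 51]
-5 [51, 51, 51, 57, 57, 57, 57, 86, 87, 86, 57, 56, 57, 57, 51, 51, 51]
0 [50, 51, 56, 57, 56, 56, 57, 86, 87, 86, 57, 56, 57, 57, 51, 51, 51]
5 [51, 51, 51, 56, 56, 56, 56, 86, 87, 86, 57, 56, 56, 57, 51, 51, 51]
10 [51, 50, 51, 57, 56, 57, 57, 86, 87, 86, 57, 56, 57, 57, 51, 51, 51]
15 [51, 51, 51, 51, 56, 56, 56, 86, 87, 86, 56, 56, 57, 51, 50, 51, 51]
20 [51, 51, 51, 50, 51, 56, 56, 86, 87, 86, 57, 56, 51, 51, 51, 51, 51]
25 [51, 51, 51, 51, 51, 50, 51, 51, 57, 52, 51, 51, 51, 51, 50, 51, 51]
30 [51, 51, 51, 51, 51, 51, 51, 51, 51, 51, 51, 51, 51, 51, 51, 50, 51]
35 [51, 51, 51, 51, 51, 51, 51, 51, 51, 51, 51, 51, 51, 51, 51, 51, 51]
```

The knob matches its description, so an off-centre push evidently just jams. I'll grip it squarely and turn it as far as clearance allows.

```bash
python3 - <<'E'
from h import *
go([uw(0,0,.11),uw(0,0,.062)])
E
```

```text
[0.573, 0.234, 0.945] -> [0.3958, -0.298, 0.11]
[-0.0, -0.0, 0.48] -> [0.3958, -0.298, 0.062]
```

Call:
{"fn": "move_arm", "kwargs": {
  "commands": [
    [[0.19, 0.08, 0.1, 0, 0, 0, 0.7], [0.19, 0.08, 0.2, 0, 0, 0, 0.7], [0.19, 0.075, 0.3, 0, 0, 0, 0.7], [0, 0, 0.35, 0, 0, 0, 0.7], [0, 0, 0.25, 0, 0, 0, 0.7], [0, 0, 0.2, 0, 0, 0, 0.7], [0, 0, 0.02, 0, 0, 0, 0.7], [0, 0, 0, 0, 0, 0, 0.7]]
  ]
}}

```text
time: 9.7
tool_pos: [0.3951, -0.2973, 0.0608]
orientation: [-3.139, 0.004, -0.245]
force: [-0.4, -0.0, -0.5]
width: 0.302
gripper_force: 0.0
```

Call:
{"fn": "move_arm", "kwargs": {
  "commands": [
    [[0, 0, 0, 0, 0, 0, 1], [0, 0, 0, 0, 0, 0, 1], [0, 0, 0, 0, 0, 0, 1], [0, 0, 0, 0, 0, 0, 1], [0, 0, 0, 0, 0, 0, 1]]
  ],
  "newtons": 15
}}

```text
time: 10.12
tool_pos: [0.3958, -0.2989, 0.0638]
orientation: [3.139, -0.002, -0.245]
force: [-2.5, -6.1, 0.6]
width: 0.125
gripper_force: 15.0
```

Call:
{"fn": "move_arm", "kwargs": {
  "commands": [
    [[0, 0, 0, 0, 0, -0.028, 1], [0, 0, 0, 0, 0, -0.028, 1], [0, 0, 0, 0, 0, -0.028, 1], [0, 0, 0, 0, 0, 0, 1]]
  ]
}}

```text
time: 10.45
tool_pos: [0.3948, -0.2987, 0.0636]
orientation: [3.14, -0.0, 0.023]
force: [-8.6, -7.2, 1.7]
width: 0.163
gripper_force: 17.9
```

```bash
python3 -c "
from h import *
s=arm.sense(); print(s['force'],s['ft_torque'],s['orientation'])"
```

```text
[-8.59746299 -7.15036957  1.70509319] [-1.25826251  1.78802746 -0.51559777] [ 3.14007632e+00 -1.75991620e-04  2.34942376e-02]
```

Call:
{"fn": "move_arm", "kwargs": {
  "commands": [
    [[0, 0, 0, 0, 0, -0.014, 1], [0, 0, 0, 0, 0, -0.014, 1], [0, 0, 0, 0, 0, 0, 1], [0, 0, 0, 0, 0, 0, 1]]
  ],
  "newtons": 40
}}

```text
time: 10.78
tool_pos: [0.3948, -0.2988, 0.0637]
orientation: [3.14, -0.0, 0.104]
force: [-9.6, -8.8, 1.9]
width: 0.158
gripper_force: 46.1
```

```bash
python3 -c "
from h import *
s=arm.sense(); print(s['force'],s['ft_torque'],s['orientation'])
cv2.imwrite('pics/w4.png',capture('wrist')['color'][100:400,150:550])"; python3 knob.py
```

```text
[-9.64930826 -8.81459944  1.93221299] [-1.34143011  1.96422365 -1.21522724] [ 3.14020693e+00 -4.18632852e-04  1.04354805e-01]
scene 111 bar heading 103.116684 pos0=76,pos3=166
wrist 1495 bar heading 132.55014 pos0=76,pos3=166
```

View pics/w4.png

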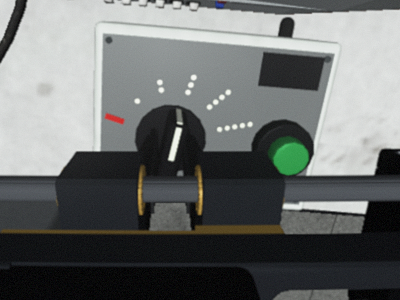

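Call:
{"fn": "move_arm", "kwargs": {
  "commands": [
    [[0, 0, 0, 0, 0, 0, 1], [0, 0, 0, 0, 0, 0, 1], [0, 0, 0, 0, 0, 0, 1], [0, 0, 0, 0, 0, 0, 1], [0, 0, 0, 0, 0, 0, 1], [0, 0, 0, 0, 0, 0, 1], [0, 0, 0, 0, 0, 0, 1], [0, 0, 0, 0, 0, 0, 1]]
  ]
}}

```text
time: 11.6
tool_pos: [0.3948, -0.2988, 0.0636]
orientation: [3.14, -0.0, 0.104]
force: [-9.3, -8.7, 2.4]
width: 0.16
gripper_force: 45.9
```

```bash
python3 -c "
from h import *
s=arm.sense(); print(s['force'],s['ft_torque'],s['orientation'],s['width'])"
```

```text
[-9.34922171 -8.69167397  2.3711875 ] [-1.37551885  1.96541324 -1.19113029] [ 3.14026981e+00 -3.60903430e-04  1.04084292e-01] 0.1598816271645112
```

Call:
{"fn": "move_arm", "kwargs": {
  "commands": [
    [[0, 0, 0, 0, 0, 0.028, 1], [0, 0, 0, 0, 0, 0.028, 1], [0, 0, 0, 0, 0, 0.028, 1], [0, 0, 0, 0, 0, 0.028, 1], [0, 0, 0, 0, 0, 0, 1], [0, 0, 0, 0, 0, 0, 1]]
  ],
  "newtons": 15
}}

```text
time: 12.1
tool_pos: [0.3959, -0.299, 0.0638]
orientation: [3.139, -0.003, -0.245]
force: [-1.6, -5.7, -0.4]
width: 0.122
gripper_force: 15.0
```

```bash
python3 -c "
from h import *
s=arm.sense(); print(s['force'],s['ft_torque'],s['orientation'])"
```

```text
[-1.57415727 -5.6795697  -0.3632268 ] [-1.03177443  0.50326057  0.03679754] [ 3.13929796e+00 -2.79113327e-03 -2.45441128e-01]
```

Call:
{"fn": "move_arm", "kwargs": {
  "commands": [
    [[0, 0, 0, 0, 0, 0.028, 1], [0, 0, 0, 0, 0, 0.028, 1], [0, 0, 0, 0, 0, 0, 1]]
  ]
}}

```text
time: 12.35
tool_pos: [0.3964, -0.2991, 0.0638]
orientation: [3.14, -0.004, -0.424]
force: [0.8, -4.8, 1.5]
width: 0.146
gripper_force: 16.3
```

```bash
python3 -c "
from h import *
s=arm.sense(); print(s['force'],s['ft_torque'],s['orientation'])"
```

```text
[ 0.80098092 -4.75997722  1.49448555] [-0.99657851 -0.07471261  0.45804308] [ 3.13967146 -0.00398002 -0.42398972]
```

```bash
cat > ptr.py <<'E'
from h import *
c=capture("wrist"); o=ortho(c,.35,.44,-.345,-.255,.0865,s=4000.)
g=cv2.cvtColor(o,cv2.COLOR_BGR2GRAY); h,w=g.shape
Y,X=np.mgrid[0:h,0:w]; m=((g>170)&(np.hypot(X-w/2+8,Y-h/2-3)<90)).astype(np.uint8)
n,l,st,ce=cv2.connectedComponentsWithStats(m)
for i in range(1,n):
    if st[i,4]>150:
        q=np.argwhere(l==i).astype(float); mu=q.mean(0); v=np.linalg.svd(q-mu,full_matrices=False)[2][0]
        print("area",st[i,4],"heading mod180",np.degrees(np.arctan2(-v[1],-v[0]))%180,"pos",(.44-mu[0]/4000).round(4),(-.255-mu[1]/4000).round(4))
cv2.imwrite("pics/ptr.png",o)
E
python3 ptr.py
```

```text
area 1037 heading mod180 162.80721591716383 pos 0.4061 -0.3015
```

View pics/ptr.png

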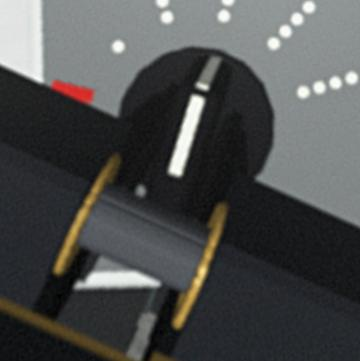

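The knob moved only about 3° while the tool turned 10°: the pointer is still at the third row. I'll regrip higher, clear of the disc, and try again.

Call:
{"fn": "move_arm", "kwargs": {
  "commands": [
    [[0, 0, 0, 0, 0, -0.028, 1], [0, 0, 0, 0, 0, -0.028, 1], [0, 0, 0, 0, 0, 0, 0.75], [0, 0, -0.1, 0, 0, 0, 0.75], [0, 0, 0, 0, 0, 0, 0.75], [0, 0, 0, 0, 0, 0, 1], [0, 0, 0, 0, 0, 0, 1], [0, 0, 0, 0, 0, 0, 1]]
  ],
  "newtons": 30
}}

```text
time: 13.07
tool_pos: [0.3954, -0.2988, 0.0729]
orientation: [3.14, -0.001, -0.244]
force: [-5.3, -6.4, 6.3]
width: 0.125
gripper_force: 30.0
```

Call:
{"fn": "move_arm", "kwargs": {
  "commands": [
    [[0, 0, 0, 0, 0, 0, 1], [0, 0, 0, 0, 0, 0, 1], [0, 0, 0, 0, 0, 0, 1]]
  ]
}}

```text
time: 13.32
tool_pos: [0.3954, -0.2987, 0.073]
orientation: [3.14, -0.001, -0.245]
force: [-4.9, -7.0, 5.9]
width: 0.124
gripper_force: 30.0
```

Call:
{"fn": "move_arm", "kwargs": {
  "commands": [
    [[0, 0, 0, 0, 0, -0.028, 1], [0, 0, 0, 0, 0, -0.028, 1], [0, 0, 0, 0, 0, 0, 1]]
  ]
}}

```text
time: 13.57
tool_pos: [0.3952, -0.2988, 0.0729]
orientation: [3.14, -0.0, -0.065]
force: [-7.1, -8.7, 5.8]
width: 0.133
gripper_force: 32.1
```

```bash
python3 -c "
from h import *
s=arm.sense(); print(s['force'],s['ft_torque'],s['orientation'],s['joints'])";python3 ptr.py
```

```text
[-7.12109031 -8.71820156  5.80131364] [-1.35603673  1.45384941 -0.8329126 ] [ 3.14036782e+00 -4.50605415e-04 -6.53694023e-02] [-7.80465732e-01  5.18372769e-01  2.01351182e+00 -1.10081691e-03
  6.08565014e-01  8.56603100e-01]
area 1016 heading mod180 171.2130661529246 pos 0.4065 -0.3
```

Call:
{"fn": "move_arm", "kwargs": {
  "commands": [
    [[0, 0, 0, 0, 0, 0, 1], [0, 0, 0, 0, 0, -0.028, 1], [0, 0, 0, 0, 0, -0.028, 1], [0, 0, 0, 0, 0, -0.014, 1], [0, 0, 0, 0, 0, 0, 1]]
  ],
  "newtons": 60
}}

```text
time: 14.03
tool_pos: [0.3954, -0.2988, 0.0729]
orientation: [3.14, -0.0, 0.154]
force: [-4.1, -5.9, 3.4]
width: 0.125
gripper_force: 59.5
```

```bash
python3 -c "
from h import *
s=arm.sense(); print(s['force'],s['ft_torque'],s['orientation'],s['effort'])";python3 ptr.py
```

```text
[-4.14378846 -5.85398683  3.4307686 ] [-1.23360197  1.04067643  0.02203439] [ 3.13989427e+00 -1.96917726e-04  1.54078314e-01] [  3.99083555 -50.28713107 -13.31963897   1.32688567   0.38806619
  -0.90884048]
area 967 heading mod180 9.752105658218824 pos 0.4066 -0.2965
```

Call:
{"fn": "move_arm", "kwargs": {
  "commands": [
    [[0, 0, 0, 0, 0, -0.014, 1], [0, 0, 0, 0, 0, -0.014, 1], [0, 0, 0, 0, 0, -0.014, 1], [0, 0, 0, 0, 0, 0, 1]]
  ]
}}

```text
time: 14.42
tool_pos: [0.3954, -0.2987, 0.0729]
orientation: [3.14, -0.0, 0.285]
force: [-4.7, -6.5, 4.3]
width: 0.122
gripper_force: 59.6
```

```bash
python3 -c "
from h import *
s=arm.sense(); print(s['force'],s['ft_torque'],s['orientation'])";python3 ptr.py
```

```text
[-4.68032061 -6.48213709  4.26022624] [-1.2383565   0.98095735 -0.05941414] [ 3.13993395e+00 -7.18195671e-06  2.85470414e-01]
area 959 heading mod180 16.84911297529888 pos 0.4063 -0.2952
```

It clicked over to position 2, and the torque is now small, so the first break-away was just stiff. Next I'll push the bar the rest of the way with the shut fingers, slowly.

Call:
{"fn": "move_arm", "kwargs": {
  "commands": [
    [[0, 0, 0, 0, 0, 0, 0.8], [0, 0, 0, 0, 0, 0, 0.75], [0, 0, -0.3, 0, 0, 0.0, 0.75], [0, 0, -0.3, 0, 0, 0.039, 1], [0, 0, 0, 0, 0, 0.039, 1], [0, 0, 0, 0, 0, 0.039, 1], [0, 0, 0, 0, 0, 0.039, 1], [0, 0, 0, 0, 0, 0.01, 1]]
  ],
  "newtons": 40
}}

```text
time: 15.13
tool_pos: [0.3954, -0.2974, 0.1326]
orientation: [-3.141, 0.0, -0.246]
force: [-0.9, 0.0, 0.7]
width: 0.008
gripper_force: 0.0
```

```bash
python3 knob.py; cat > push.py <<'E'
from h import *
import sys
hx,hy,r,z=12,10,17,.066
t0,t1,n=map(float,sys.argv[1:4])
def ct(t,c=0): return (-r*np.cos(t)-(6+c)*np.sin(t)-hx, -r*np.sin(t)+(6+c)*np.cos(t)+hy)
def cw(t,c=0): return (r*np.sin(t)-(6+c)*np.cos(t)-hx, r*np.cos(t)+(6+c)*np.sin(t)+hy)
f=cw if len(sys.argv)>4 else ct
a=np.radians(np.linspace(t0,t1,int(n)))
s=[uw(*f(a[0],5),.12),uw(*f(a[0],5),z)]+[uw(*f(t),z) for t in a]+[uw(*f(a[-1],8),z)]
go(s); s=arm.sense(); print(s["tool_pos"],s["orientation"],s["width"])
E
python3 push.py 30 86 7
```

```text
scene 112 bar heading 16.45215 pos0=76,pos3=166
wrist 706 bar heading 16.056517 pos0=76,pos3=166
[-0.316, -0.108, 0.125] -> [0.3672, -0.2795, 0.12]
[0.0, 0.0, 0.54] -> [0.3672, -0.2795, 0.066]
[0.025, 0.043, -0.0] -> [0.3686, -0.2843, 0.066]
[0.008, 0.028, -0.0] -> [0.3686, -0.2872, 0.066]
[0.012, 0.027, -0.0] -> [0.3692, -0.2901, 0.066]
[0.016, 0.024, -0.0] -> [0.3702, -0.2929, 0.066]
[0.02, 0.021, -0.0] -> [0.3716, -0.2954, 0.066]
[0.023, 0.018, -0.0] -> [0.3734, -0.2977, 0.066]
[0.026, 0.014, -0.0] -> [0.3756, -0.2997, 0.066]
[-0.08, -0.006, 0.0] -> [0.368, -0.2972, 0.066]
[ 0.39531716 -0.29746885  0.13249652] [-3.14113347e+00  4.10949017e-04 -2.39058936e-01] 0.006150696997797739
```

Call:
{"fn": "move_arm", "kwargs": {
  "commands": [
    [[-0.16, -0.05, 0.1, 0, 0, 0, 1], [-0.16, -0.06, 0, 0, 0, 0, 1], [0, 0, 0.3, 0, 0, 0, 1], [0, 0, 0.25, 0, 0, 0, 1], [0.025, 0.043, 0, 0, 0, 0, 1], [0, 0, 0, 0, 0, 0, 1]]
  ]
}}

```text
time: 15.73
tool_pos: [0.3685, -0.2847, 0.0673]
orientation: [-3.14, 0.002, -0.238]
force: [-0.6, -0.4, 0.8]
width: 0.007
gripper_force: 0.0
```

Call:
{"fn": "move_arm", "kwargs": {
  "commands": [
    [[0.008, 0.028, 0, 0, 0, 0, 1], [0.012, 0.027, 0, 0, 0, 0, 1], [0, 0, 0, 0, 0, 0, 1]]
  ]
}}

```text
time: 15.98
tool_pos: [0.3687, -0.2891, 0.0683]
orientation: [-3.139, 0.002, -0.239]
force: [3.5, 10.8, -2.3]
width: 0.008
gripper_force: 4.4
```

```bash
python3 -c "
from h import *
s=arm.sense(); print(s['force'],s['ft_torque'],s['tool_pos'])";python3 ptr.py
```

```text
[ 3.53629434 10.78570197 -2.31745857] [ 1.87928223 -0.37801767  0.07201007] [ 0.36868154 -0.28909453  0.06832514]
area 1031 heading mod180 17.8866308296204 pos 0.4062 -0.295
```

```bash
sed -i 's/hx,hy,r,z=.*/hx,hy,r,z=12,10,20.5,.068/' push.py; python3 push.py 30 60 4; python3 push.py 45 75 3
```

```text
[-0.068, -0.073, -0.516] -> [0.3638, -0.2805, 0.12]
[0.001, 0.001, 0.52] -> [0.3638, -0.2805, 0.068]
[0.025, 0.043, -0.0] -> [0.3652, -0.2853, 0.068]
[0.012, 0.035, -0.0] -> [0.3655, -0.289, 0.068]
[0.018, 0.033, -0.0] -> [0.3665, -0.2926, 0.068]
[0.023, 0.029, -0.0] -> [0.368, -0.296, 0.068]
[-0.069, -0.04, 0.0] -> [0.3623, -0.2904, 0.068]
[ 0.36871716 -0.28901649  0.06835576] [-3.13966332e+00  1.31787638e-03 -2.38560840e-01] 0.003301518374181441
[-0.059, -0.013, -0.516] -> [0.3633, -0.2865, 0.12]
[0.001, 0.001, 0.52] -> [0.3633, -0.2865, 0.068]
[0.035, 0.036, -0.0] -> [0.3659, -0.2908, 0.068]
[0.033, 0.045, -0.0] -> [0.368, -0.296, 0.068]
[0.043, 0.035, -0.0] -> [0.3714, -0.3004, 0.068]
[-0.077, -0.021, 0.0] -> [0.3644, -0.2965, 0.068]
[ 0.36871716 -0.28901649  0.06835576] [-3.13966332e+00  1.31787638e-03 -2.38560840e-01] 0.003301518374181441
```

Call:
{"fn": "move_arm", "kwargs": {
  "commands": [
    [[-0.068, -0.073, 0, 0, 0, 0, 1], [0, 0, 0, 0, 0, 0, 1], [0.025, 0.043, 0, 0, 0, 0, 1], [0.012, 0.035, 0, 0, 0, 0, 1], [0.018, 0.033, 0, 0, 0, 0, 1], [0, 0, 0, 0, 0, 0, 1]]
  ],
  "newtons": 60
}}

```text
time: 16.53
tool_pos: [0.366, -0.2913, 0.0679]
orientation: [-3.137, 0.004, -0.239]
force: [2.8, 22.0, 15.1]
width: 0.006
gripper_force: 10.4
```

Call:
{"fn": "move_arm", "kwargs": {
  "commands": [
    [[0.01, 0.015, 0, 0, 0, 0, 1], [0, 0, 0, 0, 0, 0, 1]]
  ]
}}

```text
time: 16.7
tool_pos: [0.3661, -0.2919, 0.0678]
orientation: [-3.136, 0.006, -0.239]
force: [1.3, 27.8, 16.8]
width: 0.005
gripper_force: 13.3
```

```bash
python3 -c "
from h import *
s=arm.sense(); print(s['force'],s['ft_torque'],s['tool_pos'])";python3 ptr.py
```

```text
[ 1.29082388 27.78547443 16.77902675] [ 4.70644757 -0.35814496  0.21241874] [ 0.36610308 -0.29186639  0.0678303 ]
area 1027 heading mod180 20.234278519351903 pos 0.406 -0.2945
```

Call:
{"fn": "move_arm", "kwargs": {
  "commands": [
    [[0.01, 0.02, 0, 0, 0, 0, 1], [0.01, 0.02, 0, 0, 0, 0, 1], [0, 0, 0, 0, 0, 0, 1]]
  ]
}}

```text
time: 17.0
tool_pos: [0.3684, -0.2994, 0.0678]
orientation: [-3.141, 0.001, -0.238]
force: [-0.8, 6.1, 0.4]
width: 0.006
gripper_force: 2.3
```

Call:
{"fn": "move_arm", "kwargs": {
  "commands": [
    [[0.01, 0.02, 0, 0, 0, 0, 1], [0, 0, 0, 0, 0, 0, 1]]
  ]
}}

```text
time: 17.17
tool_pos: [0.368, -0.3006, 0.0674]
orientation: [-3.139, 0.003, -0.239]
force: [-2.2, 10.5, 3.5]
width: 0.002
gripper_force: 4.4
```

```bash
python3 -c "
from h import *
s=arm.sense(); print(s['force'],s['ft_torque'],s['tool_pos'])";python3 ptr.py
```

```text
[-2.2371809  10.47854197  3.47757276] [2.02157834 0.42191823 0.10910312] [ 0.3679874  -0.30059488  0.06742168]
area 1046 heading mod180 47.435222397084004 pos 0.4032 -0.2902
```

Now at position 1 (heading 47°). I'll shift the contact inward and push on to 0.

Call:
{"fn": "move_arm", "kwargs": {
  "commands": [
    [[-0.08, 0, 0, 0, 0, 0, 1], [0, -0.08, 0, 0, 0, 0, 1], [0.08, 0, 0, 0, 0, 0, 1], [0.02, 0.01, 0, 0, 0, 0, 1], [0.02, 0.01, 0, 0, 0, 0, 1], [0.02, 0.01, 0, 0, 0, 0, 1], [0, 0, 0, 0, 0, 0, 1]]
  ]
}}

```text
time: 17.8
tool_pos: [0.3736, -0.2959, 0.0675]
orientation: [-3.137, 0.008, -0.238]
force: [-16.4, 11.8, 15.9]
width: 0.008
gripper_force: 10.4
```

```bash
cat > st.py <<'E'
from h import *
s=arm.sense(); d=(s["tool_pos"][:2]-A)*1000; print(s['force'].round(1),s['tool_pos'].round(4),"uw",d@U,d@Wv)
E
python3 st.py;python3 ptr.py
```

```text
[-16.4  11.8  15.9] [ 0.3736 -0.2959  0.0675] uw -22.068206290865007 -3.2870174139969257
area 1045 heading mod180 48.983016256109266 pos 0.4029 -0.2901
```

Call:
{"fn": "move_arm", "kwargs": {
  "commands": [
    [[0.02, 0.015, 0, 0, 0, 0, 1], [0.02, 0.015, 0, 0, 0, 0, 1], [0, 0, 0, 0, 0, 0, 1]]
  ]
}}

```text
time: 18.1
tool_pos: [0.3742, -0.2968, 0.0674]
orientation: [-3.133, 0.015, -0.238]
force: [-28.3, 23.6, 29.4]
width: 0.008
gripper_force: 19.0
```

```bash
python3 st.py;python3 ptr.py
```

```text
[-28.3  23.6  29.4] [ 0.3742 -0.2968  0.0674] uw -21.265165305074877 -4.054654085177964
area 1053 heading mod180 50.56839441444484 pos 0.4028 -0.2897
```

Call:
{"fn": "move_arm", "kwargs": {
  "commands": [
    [[0.02, 0.015, 0, 0, 0, 0, 1], [0, 0, 0, 0, 0, 0, 1]]
  ]
}}

```text
time: 18.32
tool_pos: [0.3771, -0.3002, 0.0671]
orientation: [-3.135, 0.011, -0.238]
force: [-20.2, 9.2, 12.0]
width: 0.002
gripper_force: 11.0
```

```bash
python3 st.py;python3 ptr.py
```

```text
[-20.2   9.2  12. ] [ 0.3771 -0.3002  0.0671] uw -17.628734154501387 -6.707657253018948
area 1014 heading mod180 76.21242036701906 pos 0.3984 -0.2875
```

The selector now reads 76°, which is position 0. I'll retreat and look at the carriers and the fixture.

Call:
{"fn": "move_arm", "kwargs": {
  "commands": [
    [[-0.1, -0.03, 0, 0, 0, 0, 1], [0, 0, -0.4, 0, 0, 0, 0], [0, 0, -0.4, 0, 0, -0.039, 0], [0, 0, -0.4, 0, 0, -0.039, 0], [0, 0, -0.4, 0, 0, -0.039, 0], [0, 0, -0.4, 0, 0, -0.039, 0], [0, 0, 0, 0, 0, -0.039, 0], [0, 0, 0, 0, 0, -0.039, 0]]
  ],
  "newtons": 40
}}

```text
time: 19.03
tool_pos: [0.3729, -0.2998, 0.2705]
orientation: [3.135, -0.002, 0.503]
force: [0.6, -0.2, -0.6]
width: 0.442
gripper_force: 0.0
```

Call:
{"fn": "move_arm", "kwargs": {
  "commands": [
    [[0, 0, 0, 0, 0, -0.039, 0], [0, 0, 0, 0, 0, -0.039, 0], [0, 0, 0, 0, 0, -0.039, 0], [0, 0, 0, 0, 0, -0.039, 0], [0, 0, 0, 0, 0, -0.039, 0], [0, 0, 0, 0, 0, -0.039, 0], [0, 0, 0, 0, 0, -0.039, 0], [0, 0, 0, 0, 0, -0.039, 0]]
  ]
}}

```text
time: 19.7
tool_pos: [0.3724, -0.2993, 0.268]
orientation: [3.14, 0.001, 1.483]
force: [-0.3, 0.5, 0.3]
width: 0.978
gripper_force: 0.0
```

```bash
python3 knob.py; python3 - <<'E'
from h import *
s=arm.sense();print(s["tool_pos"],s["orientation"])
go([(.46,0.0,.28),(.47,.10,.28)])
P=cloud(capture("scene")).reshape(-1,3)
m=(P[:,0]>.56)&(P[:,0]<.8)&(P[:,1]>.0)&(P[:,1]<.5)&(P[:,2]>.09)&(P[:,2]<.2)
Q=P[m]; print(len(Q))
for y in np.arange(0,.5,.05):
    q=Q[(Q[:,1]>=y)&(Q[:,1]<y+.05)]
    if len(q)>3: print(round(y,2),len(q),np.percentile(q[:,0],[1,99]).round(3),q[:,2].max().round(3))
E
```

```text
scene 115 bar heading 78.52426 pos0=76,pos3=166
wrist 343 bar heading 76.06712 pos0=76,pos3=166
[ 0.37226379 -0.2992657   0.26798641] [3.14060088e+00 8.67486382e-04 1.47893612e+00]
[3.06, 0.599, -0.122] -> [0.46, 0.0, 0.28]
[1.005, 0.008, -0.001] -> [0.47, 0.1, 0.28]
58
0.0 25 [0.56  0.589] 0.126
0.3 33 [0.73  0.744] 0.103
```

Call:
{"fn": "move_arm", "kwargs": {
  "commands": [
    [[0.4, 0.08, 0, 0, 0, 0, 0], [0.4, 0.08, 0, 0, 0, 0, 0], [0.4, 0.08, -0.06, 0, 0, 0, 0], [0.4, 0.08, -0.06, 0, 0, 0, 0], [0.4, 0.08, 0, 0, 0, 0, 0], [0.4, 0.08, 0, 0, 0, 0, 0], [0.4, 0.06, 0, 0, 0, 0, 0], [0.4, 0.06, 0, 0, 0, 0, 0]]
  ]
}}

```text
time: 20.52
tool_pos: [0.4621, 0.0162, 0.2801]
orientation: [3.14, 0.0, 1.472]
force: [0.8, -0.9, 0.1]
width: 1.002
gripper_force: 0.0
```

Call:
{"fn": "move_arm", "kwargs": {
  "commands": [
    [[0.4, 0, 0, 0, 0, 0, 0], [0.4, 0, 0, 0, 0, 0, 0], [0, 0, 0, 0, 0, -0.029, 0], [0, 0, 0, 0, 0, 0, 0], [0, 0, 0, 0, 0, 0, 0]]
  ]
}}

```text
time: 20.93
tool_pos: [0.4692, 0.0939, 0.2797]
orientation: [3.141, 0.0, 1.564]
force: [0.2, -0.9, -0.3]
width: 1.002
gripper_force: 0.0
```

```bash
python3 - <<'E'
from h import *
s=arm.sense();print(s["tool_pos"],s["orientation"],s["time"])
c=capture("wrist"); cv2.imwrite("pics/ov.png",c["color"])
cv2.imwrite("pics/ovo.png",ortho(c,.34,.66,-.03,.40,.006,s=1800.))
for q in ["nest_a","carrier_a"]:
    print(q,[(np.round(d["point"],4).tolist(),round(d["score"],2)) for d in finder.pinpoint("wrist",q)][:5])
E
```

```text
[0.46920815 0.09389185 0.27968217] [3.14128488e+00 1.81581496e-04 1.56401684e+00] 20.9333
nest_a [([0.5772, 0.1902, 0.0155], 0.88), ([0.5745, 0.2644, 0.0142], 0.58)]
carrier_a [([0.4265, 0.1392, -0.0005], 0.93), ([0.4559, -0.0285, 0.0022], 0.85), ([0.4246, 0.2779, -0.0], 0.65)]
```

View pics/ovo.png

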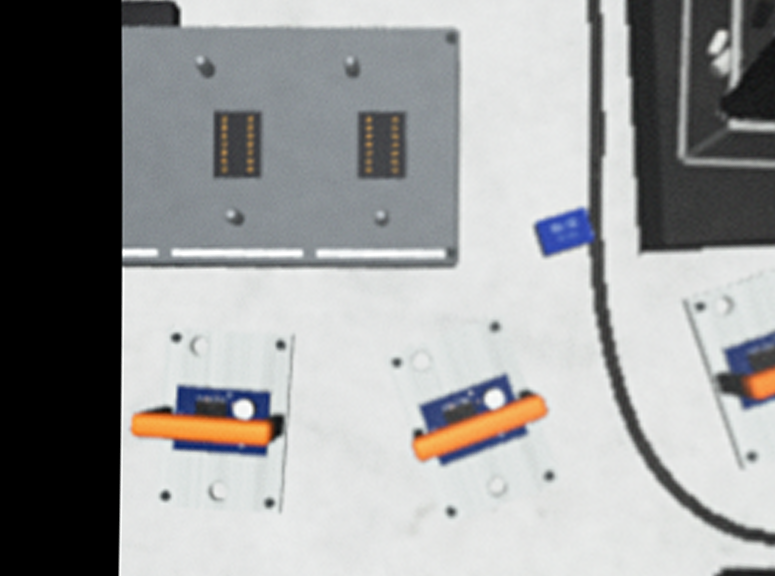

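The orthoview shows the fixture pins at (204,65), (351,65), (234,215) and (381,215). Carriers stand at (210,425) yaw about -3°, (480,430) yaw about 20°, and a third at the right edge, all with the same sense as the nests. I'll move over the fixture for precise pins and holes.

Call:
{"fn": "move_arm", "kwargs": {
  "commands": [
    [[0.32, 0.3, 0.15, 0, 0, 0, 0], [0.32, 0.3, 0.15, 0, 0, 0, 0], [0.32, 0.3, 0.15, 0, 0, 0, 0], [0, 0.18, 0.15, 0, 0, -0.002, 0], [0, 0, 0, 0, 0, 0, 0], [0, 0, 0, 0, 0, 0, 0], [0, 0, 0, 0, 0, 0, 0]]
  ]
}}

```text
time: 21.67
tool_pos: [0.5681, 0.1787, 0.2245]
orientation: [-3.142, 0.0, 1.571]
force: [0.1, 0.2, -0.3]
width: 1.0
gripper_force: 0.0
```

```bash
python3 - <<'E'
from h import *
s=arm.sense();print(s["tool_pos"],s["orientation"],s["time"])
c=capture("wrist"); cv2.imwrite("pics/fx.png",c["color"])
o1=ortho(c,.50,.66,.13,.41,.034,s=2000.); o2=ortho(c,.36,.50,.06,.34,.006,s=2000.)
cv2.imwrite("pics/fxo.png",np.vstack([o1,o2[:, :o1.shape[1]]]))
E
```

```text
[0.56808129 0.17865651 0.22454577] [-3.14154412e+00  6.27128716e-05  1.57127337e+00] 21.6667
```

View pics/fxo.png

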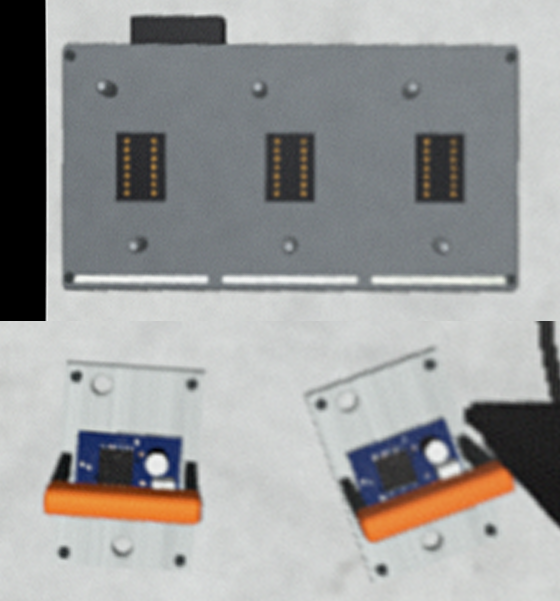

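Measured positions:
- **Nests:** a (0.5775, 0.344), b (0.5775, 0.266), c (0.5775, 0.188), with yaw about 0.
- **Carrier 1:** (0.427, 0.2765), yaw -4.3°; the hole spacing of 81.6 mm is right.
- **Carrier 2:** (0.427, 0.138), yaw 20.4°.

I'll go to carrier 1 first.

Call:
{"fn": "move_arm", "kwargs": {
  "commands": [
    [[0.245, -0.35, 0.1, 0, 0, 0, 0], [0.245, -0.35, 0.2, 0, 0, 0, 0], [0.245, -0.35, 0.3, 0, 0, 0, 0], [0.245, -0.36, 0.3, 0, 0, 0, 0], [0, 0, 0.35, 0, 0, 0.024, 0], [0, 0, 0.1, 0, 0, 0, 0], [0, 0, 0, 0, 0, 0, 0], [0, 0, 0, 0, 0, 0, 0]]
  ]
}}

```text
time: 22.38
tool_pos: [0.4485, 0.2627, 0.1056]
orientation: [3.141, -0.0, 1.499]
force: [0.6, -0.3, 0.9]
width: 1.004
gripper_force: 0.0
```

```bash
python3 - <<'E'
from h import *
s=arm.sense();print(s["tool_pos"],np.degrees(s["orientation"]),s["time"])
go([(.4269,.2765,.031)])
E
```

```text
[0.44854976 0.26270482 0.10557034] [ 1.79947394e+02 -1.92498146e-02  8.58993459e+01] 22.3833
[0.122, -0.226, 0.746] -> [0.4269, 0.2765, 0.031]
```

Call:
{"fn": "move_arm", "kwargs": {
  "commands": [
    [[0.06, -0.11, 0.1, 0, 0, 0, 0], [0.062, -0.116, 0.1, 0, 0, 0, 0], [0, 0, 0.25, 0, 0, 0, 0], [0, 0, 0.2, 0, 0, 0, 0], [0, 0, 0.096, 0, 0, 0, 0], [0, 0, 0, 0, 0, 0, 0], [0, 0, 0, 0, 0, 0, 0.6], [0, 0, 0, 0, 0, 0, 0.8]]
  ]
}}

```text
time: 23.05
tool_pos: [0.4269, 0.277, 0.0312]
orientation: [3.14, -0.001, 1.498]
force: [-0.3, -1.1, 0.3]
width: 0.911
gripper_force: 0.0
```

Call:
{"fn": "move_arm", "kwargs": {
  "commands": [
    [[0, 0, 0, 0, 0, 0, 1], [0, 0, 0, 0, 0, 0, 1], [0, 0, 0, 0, 0, 0, 1], [0, 0, 0, 0, 0, 0, 1], [0, 0, 0, 0, 0, 0, 1], [0, 0, 0, 0, 0, 0, 1], [0, 0, 0, 0, 0, 0, 1], [0, 0, 0, 0, 0, 0, 1]]
  ]
}}

```text
time: 23.72
tool_pos: [0.4259, 0.2769, 0.0298]
orientation: [3.142, 0.0, 1.499]
force: [0.2, 0.3, -0.2]
width: 0.356
gripper_force: 0.0
```

```bash
python3 - <<'E'
from h import *
s=arm.sense();print(s["tool_pos"],np.degrees(s["orientation"]),s["force"],s["width"])
E
```

```text
[0.42585453 0.2769476  0.02982375] [1.79997763e+02 1.75022672e-03 8.58638143e+01] [ 0.15182089  0.33237449 -0.24122289] 0.3557117522091503
```

Call:
{"fn": "move_arm", "kwargs": {
  "commands": [
    [[0, 0, 0, 0, 0, 0, 1], [0, 0, 0, 0, 0, 0, 1], [0, 0, 0, 0, 0, 0, 1], [0, 0, 0, 0, 0, 0, 1], [0, 0, 0, 0, 0, 0, 1], [0, 0, -0.1, 0, 0, 0, 1], [0, 0, -0.3, 0, 0, 0, 1], [0, 0, -0.3, 0, 0, 0, 1]]
  ],
  "newtons": 50
}}

```text
time: 24.38
tool_pos: [0.4251, 0.2765, 0.1004]
orientation: [-3.139, 0.002, 1.498]
force: [0.4, 0.4, -1.5]
width: 0.124
gripper_force: 50.0
```

```bash
python3 - <<'E'
from h import *
s=arm.sense();print(s["tool_pos"],np.degrees(s["orientation"]),s["force"],s["width"])
go([(.5775,.344,.105),(.5775,.344,.049)],o=[np.pi,0,np.pi/2])
E
```

```text
[0.42512785 0.2765316  0.10037205] [-1.79851431e+02  8.82009708e-02  8.58569677e+01] [ 0.42817359  0.3817864  -1.50891606] 0.12395247728976964
[0.675, 1.524, -0.046] -> [0.5775, 0.344, 0.105]
[0.0, -0.0, 0.56] -> [0.5775, 0.344, 0.049]
```

Call:
{"fn": "move_arm", "kwargs": {
  "commands": [
    [[0, 0, 0, 0, 0, -0.023, 1], [0.14, 0.3, 0, 0, 0, 0, 1], [0.14, 0.3, 0, 0, 0, 0, 1], [0.14, 0.3, 0, 0, 0, 0, 1], [0.14, 0.3, 0, 0, 0, 0, 1], [0.12, 0.32, 0, 0, 0, 0, 1], [0, 0, 0, 0, 0, 0, 1], [0, 0, 0, 0, 0, 0, 1]]
  ]
}}

```text
time: 25.05
tool_pos: [0.5784, 0.345, 0.0997]
orientation: [-3.141, 0.0, 1.571]
force: [-0.6, 0.4, -2.1]
width: 0.128
gripper_force: 50.0
```

```bash
python3 - <<'E'
from h import *
s=arm.sense();print(s["tool_pos"],np.degrees(s["orientation"]),s["force"],s["width"])
go([(.5775,.3443,.07),(.5775,.3443,.056)])
E
```

```text
[0.57841236 0.34495972 0.09966833] [-1.79979030e+02  1.31950013e-02  8.99843166e+01] [-0.55489867  0.38105219 -2.05294727] 0.1281596272038508
[-0.007, -0.009, 0.297] -> [0.5775, 0.3443, 0.07]
[0.0, 0.0, 0.14] -> [0.5775, 0.3443, 0.056]
```

Call:
{"fn": "move_arm", "kwargs": {
  "commands": [
    [[-0.007, -0.009, 0.2, 0, 0, 0, 1], [0, 0, 0.12, 0, 0, 0, 1], [0, 0, 0.03, 0, 0, 0, 1], [0, 0, 0.03, 0, 0, 0, 1], [0, 0, 0, 0, 0, 0, 1]]
  ]
}}

```text
time: 25.47
tool_pos: [0.5766, 0.3441, 0.0618]
orientation: [-3.141, 0.0, 1.571]
force: [-0.9, -0.3, -1.6]
width: 0.125
gripper_force: 50.0
```

Call:
{"fn": "move_arm", "kwargs": {
  "commands": [
    [[0, 0, 0.03, 0, 0, 0, 1], [0, 0, 0.03, 0, 0, 0, 1], [0, 0, 0, 0, 0, 0, 1]]
  ]
}}

```text
time: 25.72
tool_pos: [0.5768, 0.3442, 0.0557]
orientation: [-3.142, 0.0, 1.571]
force: [0.0, 0.3, -2.2]
width: 0.118
gripper_force: 50.0
```

Call:
{"fn": "move_arm", "kwargs": {
  "commands": [
    [[0, 0, 0.03, 0, 0, 0, 1], [0, 0, 0.03, 0, 0, 0, 1], [0, 0, 0.02, 0, 0, 0, 1], [0, 0, 0, 0, 0, 0, 1]]
  ]
}}

```text
time: 26.05
tool_pos: [0.577, 0.3442, 0.0479]
orientation: [3.142, 0.0, 1.571]
force: [-0.7, 0.9, 0.0]
width: 0.121
gripper_force: 50.0
```

```bash
python3 st.py
```

```text
[-0.7  0.9  0. ] [0.577  0.3442 0.0479] uw 20.40353402695153 666.9691691057727
```

Call:
{"fn": "move_arm", "kwargs": {
  "commands": [
    [[0, 0, 0.01, 0, 0, 0, 1], [0, 0, 0, 0, 0, 0, 0.3], [0, 0, 0, 0, 0, 0, 0], [0, 0, 0, 0, 0, 0, 0], [0, 0, 0, 0, 0, 0, 0], [0, 0, -0.05, 0, 0, 0, 0], [0, 0, -0.3, 0, 0, 0, 0], [0, 0, -0.4, 0, 0, 0, 0]]
  ]
}}

```text
time: 26.72
tool_pos: [0.5756, 0.3435, 0.1199]
orientation: [-3.136, 0.003, 1.571]
force: [0.5, 0.2, 0.1]
width: 0.558
gripper_force: 0.0
```

Call:
{"fn": "move_arm", "kwargs": {
  "commands": [
    [[0, 0, -0.3, 0, 0, 0, 0], [-0.39, -0.1, -0.1, 0, 0, 0, 0], [-0.39, -0.1, -0.1, 0, 0, 0, 0], [-0.39, -0.1, 0, 0, 0, 0, 0], [-0.39, -0.1, 0, 0, 0, 0, 0], [-0.39, -0.1, 0, 0, 0, 0, 0], [0, 0, 0, 0, 0, 0, 0], [0, 0, 0, 0, 0, 0, 0]]
  ]
}}

```text
time: 27.38
tool_pos: [0.527, 0.1477, 0.1726]
orientation: [3.141, -0.0, 1.568]
force: [-0.3, 0.9, 0.2]
width: 0.998
gripper_force: 0.0
```

```bash
python3 - <<'E'
from h import *
s=arm.sense();print(s["tool_pos"],np.degrees(s["orientation"]),s["time"])
c=capture("wrist")
o1=ortho(c,.50,.66,.13,.41,.024,s=2000.); o2=ortho(c,.36,.50,.06,.34,.006,s=2000.)
cv2.imwrite("pics/fxo2.png",np.vstack([o1,o2]))
for n in ["wrist","scene"]:
    if n=="scene": capture(n)
    print([(np.round(d["point"],4).tolist(),round(d["score"],2)) for d in finder.pinpoint(n,"carrier_a")][:5])
E
```

```text
[0.52700595 0.1476696  0.17260509] [ 1.79951485e+02 -9.26650678e-03  8.98261031e+01] 27.3833
[([0.4301, 0.1374, -0.0014], 0.63), ([0.4555, -0.0282, 0.0025], 0.58)]
[([0.5745, 0.3441, 0.0182], 0.97), ([0.4618, -0.0315, 0.0028], 0.84)]
```

View pics/fxo2.png

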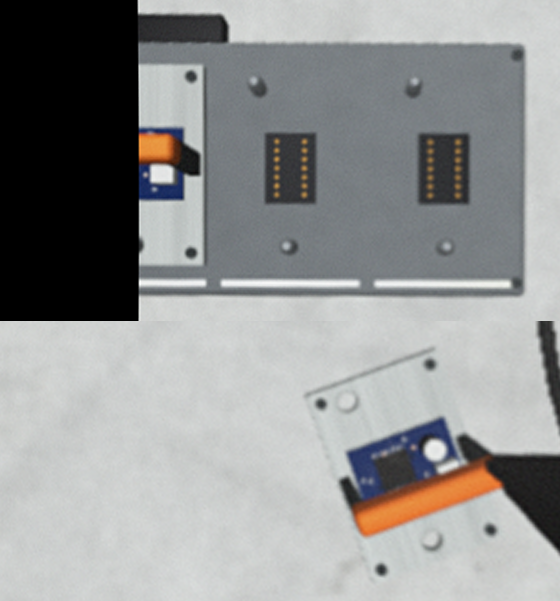

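Carrier 1 sits flush (z 0.018) in the left nest; carrier 2 has not moved (holes at (347,402) and (432,541)). Picking carrier 2.

Call:
{"fn": "move_arm", "kwargs": {
  "commands": [
    [[-0.03, -0.35, 0.15, 0, 0, 0, 0], [-0.03, -0.35, 0.2, 0, 0, 0, 0], [-0.037, -0.3, 0.2, 0, 0, 0, 0], [0, 0, 0.17, 0, 0, -0.038, 0], [0, 0, 0, 0, 0, -0.038, 0], [0, 0, 0, 0, 0, -0.038, 0], [0, 0, 0, 0, 0, 0, 0], [0, 0, 0, 0, 0, 0, 0]]
  ]
}}

```text
time: 28.25
tool_pos: [0.4271, 0.1403, 0.0997]
orientation: [3.142, -0.0, 1.926]
force: [0.6, -0.4, 0.5]
width: 1.003
gripper_force: 0.0
```

```bash
python3 - <<'E'
from h import *
s=arm.sense();print(s["tool_pos"],np.degrees(s["orientation"]),s["time"])
go([(.4270,.1380,.0305)])
E
```

```text
[0.42714318 0.14027042 0.0997244 ] [ 1.79995614e+02 -2.58810072e-04  1.10379007e+02] 28.25
[-0.021, -0.009, 0.692] -> [0.427, 0.138, 0.0305]
```

Call:
{"fn": "move_arm", "kwargs": {
  "commands": [
    [[-0.021, -0.009, 0.1, 0, 0, 0, 0], [0, 0, 0.25, 0, 0, 0, 0], [0, 0, 0.25, 0, 0, 0, 0], [0, 0, 0.092, 0, 0, 0, 0], [0, 0, 0, 0, 0, 0, 0.5], [0, 0, 0, 0, 0, 0, 1], [0, 0, 0, 0, 0, 0, 1], [0, 0, 0, 0, 0, 0, 1]]
  ]
}}

```text
time: 28.92
tool_pos: [0.4274, 0.1374, 0.0317]
orientation: [3.14, 0.0, 1.928]
force: [-0.6, 0.1, -0.1]
width: 0.779
gripper_force: 0.0
```

Call:
{"fn": "move_arm", "kwargs": {
  "commands": [
    [[0, 0, 0, 0, 0, 0, 1], [0, 0, 0, 0, 0, 0, 1], [0, 0, 0, 0, 0, 0, 1], [0, 0, 0, 0, 0, 0, 1], [0, 0, 0, 0, 0, 0, 1], [0, 0, 0, 0, 0, 0, 1], [0, 0, 0, 0, 0, 0, 1], [0, 0, 0, 0, 0, 0, 1]]
  ]
}}

```text
time: 29.58
tool_pos: [0.4269, 0.1372, 0.0306]
orientation: [3.142, 0.0, 1.929]
force: [0.2, -0.3, -0.1]
width: 0.214
gripper_force: 0.0
```

Call:
{"fn": "move_arm", "kwargs": {
  "commands": [
    [[0, 0, 0, 0, 0, 0, 1], [0, 0, 0, 0, 0, 0, 1], [0, 0, 0, 0, 0, 0, 1]]
  ]
}}

```text
time: 29.83
tool_pos: [0.4268, 0.1372, 0.0306]
orientation: [-3.141, 0.0, 1.929]
force: [-0.6, -0.6, -0.4]
width: 0.121
gripper_force: 50.0
```

Call:
{"fn": "move_arm", "kwargs": {
  "commands": [
    [[0, 0, -0.1, 0, 0, 0, 1], [0, 0, -0.3, 0, 0, 0, 1], [0, 0, -0.3, 0, 0, 0, 1], [0, 0, 0, 0, 0, 0.038, 1], [0, 0, 0, 0, 0, 0.038, 1], [0, 0, 0, 0, 0, 0.0375, 1], [0, 0, 0, 0, 0, 0, 1]]
  ]
}}

```text
time: 30.42
tool_pos: [0.4268, 0.1372, 0.1007]
orientation: [3.141, -0.0, 1.567]
force: [-0.4, -0.8, -3.0]
width: 0.125
gripper_force: 50.0
```

```bash
python3 - <<'E'
from h import *
s=arm.sense();print(s["tool_pos"],np.degrees(s["orientation"]),s["force"],s["width"])
go([(.577,.266,.1)])
E
```

```text
[0.42675423 0.13724161 0.10072109] [ 1.79990658e+02 -2.02572986e-03  8.97778923e+01] [-0.38713102 -0.82355737 -3.04071472] 0.1249270084411134
[1.293, 1.497, 0.008] -> [0.577, 0.266, 0.1]
```

Call:
{"fn": "move_arm", "kwargs": {
  "commands": [
    [[0.257, 0.3, 0, 0, 0, -0.001, 1], [0.257, 0.3, 0, 0, 0, 0, 1], [0.257, 0.3, 0, 0, 0, 0, 1], [0.257, 0.3, 0, 0, 0, 0, 1], [0.257, 0.297, 0, 0, 0, 0, 1], [0, 0, 0, 0, 0, 0, 1], [0, 0, 0, 0, 0, 0, 1]]
  ]
}}

```text
time: 31.0
tool_pos: [0.5763, 0.2673, 0.0994]
orientation: [-3.14, 0.0, 1.581]
force: [-1.0, -0.7, -2.2]
width: 0.122
gripper_force: 50.0
```

```bash
python3 - <<'E'
from h import *
s=arm.sense();print(s["tool_pos"],np.degrees(s["orientation"]),s["force"],s["width"])
go([(.577,.2655,.067)])
E
```

```text
[0.57629532 0.26725606 0.0993662 ] [-1.79934249e+02  2.45125078e-02  9.05588245e+01] [-1.0473156  -0.65999987 -2.1577941 ] 0.12165600380568876
[-0.017, 0.007, 0.324] -> [0.577, 0.2655, 0.067]
```

Call:
{"fn": "move_arm", "kwargs": {
  "commands": [
    [[-0.017, 0.007, 0.2, 0, 0, 0.001, 1], [0, 0, 0.12, 0, 0, 0, 1], [0, 0, 0, 0, 0, 0, 1], [0, 0, 0, 0, 0, 0, 1]]
  ]
}}

```text
time: 31.33
tool_pos: [0.576, 0.264, 0.0681]
orientation: [-3.139, 0.001, 1.573]
force: [-0.1, 0.7, -1.8]
width: 0.125
gripper_force: 50.0
```

```bash
python3 - <<'E'
from h import *
s=arm.sense();print(s["tool_pos"],np.degrees(s["orientation"]),s["force"],s["width"])
go([(.577,.2655,.0575)])
E
```

```text
[0.57596055 0.2640184  0.06806558] [-1.79879536e+02  4.29344115e-02  9.01304036e+01] [-0.06258254  0.67898754 -1.77545279] 0.12536889725098965
[0.015, 0.011, 0.106] -> [0.577, 0.2655, 0.0575]
```

Call:
{"fn": "move_arm", "kwargs": {
  "commands": [
    [[0.012, 0.008, 0, 0, 0, 0, 1], [0, 0, 0.03, 0, 0, 0, 1], [0, 0, 0.03, 0, 0, 0, 1], [0, 0, 0.03, 0, 0, 0, 1], [0, 0, 0, 0, 0, 0, 1]]
  ]
}}

```text
time: 31.75
tool_pos: [0.5772, 0.2658, 0.0591]
orientation: [-3.141, 0.0, 1.573]
force: [0.1, 0.5, -2.6]
width: 0.12
gripper_force: 50.0
```

```bash
python3 st.py
```

```text
[ 0.1  0.5 -2.6] [0.5772 0.2658 0.0591] uw 39.57666741403427 590.8959047324564
```

Call:
{"fn": "move_arm", "kwargs": {
  "commands": [
    [[0, 0, 0.03, 0, 0, 0, 1], [0, 0, 0.03, 0, 0, 0, 1], [0, 0, 0.03, 0, 0, 0, 1], [0, 0, 0.02, 0, 0, 0, 1], [0, 0, 0, 0, 0, 0, 1]]
  ]
}}

```text
time: 32.17
tool_pos: [0.5772, 0.2658, 0.0486]
orientation: [-3.141, 0.0, 1.572]
force: [-4.2, -0.6, 0.7]
width: 0.121
gripper_force: 50.0
```

```bash
python3 st.py
```

```text
[-4.2 -0.6  0.7] [0.5772 0.2658 0.0486] uw 39.593763871398885 590.9493977426355
```

Call:
{"fn": "move_arm", "kwargs": {
  "commands": [
    [[0, 0, 0.01, 0, 0, 0, 1], [0, 0, 0, 0, 0, 0, 0.3], [0, 0, 0, 0, 0, 0, 0], [0, 0, 0, 0, 0, 0, 0], [0, 0, 0, 0, 0, 0, 0], [0, 0, -0.05, 0, 0, 0, 0], [0, 0, -0.3, 0, 0, 0, 0], [0, 0, -0.4, 0, 0, 0, 0]]
  ]
}}

```text
time: 32.83
tool_pos: [0.5763, 0.2653, 0.1209]
orientation: [-3.136, 0.002, 1.572]
force: [0.3, -0.3, -0.5]
width: 0.554
gripper_force: 0.0
```

Call:
{"fn": "move_arm", "kwargs": {
  "commands": [
    [[0, 0, -0.35, 0, 0, 0, 0], [0, -0.3, -0.25, 0, 0, 0, 0], [0, -0.35, -0.15, 0, 0, 0, 0], [-0.2, -0.35, 0, 0, 0, 0, 0], [-0.35, -0.2, 0, 0, 0, 0, 0], [-0.4, -0.1, 0, 0, 0, 0, 0], [-0.4, 0, 0, 0, 0, 0, 0], [-0.4, 0, 0, 0, 0, 0, 0]]
  ]
}}

```text
time: 33.5
tool_pos: [0.447, 0.0894, 0.1984]
orientation: [3.14, -0.0, 1.574]
force: [1.3, 0.5, 0.4]
width: 1.0
gripper_force: 0.0
```

Call:
{"fn": "move_arm", "kwargs": {
  "commands": [
    [[-0.4, 0, 0, 0, 0, 0, 0], [-0.4, 0, 0, 0, 0, 0, 0], [-0.4, 0, 0, 0, 0, 0, 0], [-0.4, 0, 0, 0, 0, 0, 0], [0, 0, 0, 0, 0, 0, 0], [0, 0, 0, 0, 0, 0, 0]]
  ]
}}

```text
time: 34.0
tool_pos: [0.448, -0.0712, 0.1979]
orientation: [3.141, 0.0, 1.568]
force: [0.5, 0.7, 0.2]
width: 1.0
gripper_force: 0.0
```

```bash
python3 - <<'E'
from h import *
s=arm.sense();print(s["tool_pos"],np.degrees(s["orientation"]),s["time"])
c=capture("wrist")
print([(np.round(d["point"],4).tolist(),round(d["score"],2)) for d in finder.pinpoint("wrist","carrier_a")][:5])
cv2.imwrite("pics/c3.png",ortho(c,.36,.56,-.12,.1,.006,s=2000.))
capture("scene"); print([(np.round(d["point"],4).tolist(),round(d["score"],2)) for d in finder.pinpoint("scene","carrier_a")][:5])
E
```

```text
[ 0.44803766 -0.07118403  0.19788832] [1.79967574e+02 8.32489922e-03 8.98522847e+01] 34.0
[([0.4538, -0.0308, 0.003], 0.89)]
[([0.4645, -0.0334, 0.0043], 0.79), ([0.5771, 0.2655, 0.019], 0.74), ([0.5743, 0.3456, 0.0194], 0.69)]
```

View pics/c3.png

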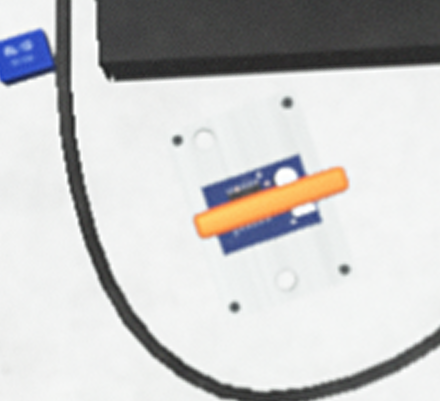

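```bash
python3 - <<'E'
from h import *
P=np.vstack([cloud(capture(n)).reshape(-1,3) for n in("wrist","scene")])
for x in np.arange(.50,.60,.01):
    q=P[(P[:,0]>=x)&(P[:,0]<x+.01)&(P[:,1]>-.1)&(P[:,1]<.06)&(P[:,2]<.19)]
    print(x.round(2),len(q),np.percentile(q[:,2],[5,50,95,100]).round(3))
go([(.4581,-.0301,.10)])
E
```

```text
0.5 1244 [-0.76   0.     0.007  0.009]
0.51 1362 [-0.759  0.     0.029  0.057]
0.52 3137 [-0.002  0.033  0.054  0.056]
0.53 1522 [-0.758  0.053  0.054  0.056]
0.54 1540 [-0.759  0.053  0.054  0.057]
0.55 2639 [0.    0.055 0.125 0.127]
0.56 1544 [-0.758  0.053  0.118  0.127]
0.57 1624 [-0.757  0.053  0.12   0.126]
0.58 986 [-0.761  0.053  0.121  0.126]
0.59 1369 [-0.756  0.053  0.12   0.127]
[0.381, 0.101, 0.977] -> [0.4581, -0.0301, 0.1]
```

The box behind carrier 3 is 0.125 m tall from x ≈ 0.553, which would come within about 2 mm of the gripper body. I'll set the tool 10 mm back along the closing line so the closing fingers drag the carrier clear.

Call:
{"fn": "move_arm", "kwargs": {
  "commands": [
    [[0.19, 0, 0.1, 0, 0, -0.035, 0.2], [0, 0, 0.1, 0, 0, -0.035, 0.2], [0, 0, 0.1, 0, 0, -0.0345, 0.2], [0, 0, 0.2, 0, 0, 0, 0.2], [0, 0, 0.3, 0, 0, 0, 0.2], [0, 0, 0.18, 0, 0, 0, 0.2], [0, 0, 0, 0, 0, 0, 0.2], [0, 0, 0, 0, 0, 0, 0.2]]
  ]
}}

```text
time: 34.97
tool_pos: [0.4479, -0.0496, 0.0995]
orientation: [-3.14, -0.001, 1.902]
force: [0.1, -0.2, 0.4]
width: 0.797
gripper_force: 0.0
```

```bash
python3 - <<'E'
from h import *
s=arm.sense();print(s["tool_pos"],np.degrees(s["orientation"]),s["width"])
go([(.4486,-.0333,.10),(.4486,-.0333,.0305)])
E
```

```text
[ 0.44787268 -0.04964805  0.09947594] [-1.79915006e+02 -5.85204279e-02  1.08969570e+02] 0.7973142232477091
[0.152, 0.06, -0.005] -> [0.4486, -0.0333, 0.1]
[-0.001, 0.001, 0.695] -> [0.4486, -0.0333, 0.0305]
```

Call:
{"fn": "move_arm", "kwargs": {
  "commands": [
    [[0.152, 0.06, 0, 0, 0, 0, 0.2], [0, 0, 0.2, 0, 0, 0, 0.2], [0, 0, 0.25, 0, 0, 0, 0.2], [0, 0, 0.2, 0, 0, 0, 0.2], [0, 0, 0.04, 0, 0, 0, 0.2], [0, 0, 0, 0, 0, 0, 0.2], [0, 0, 0, 0, 0, 0, 0.6], [0, 0, 0, 0, 0, 0, 1]]
  ],
  "newtons": 50
}}

```text
time: 35.63
tool_pos: [0.4496, -0.0341, 0.032]
orientation: [3.14, 0.001, 1.901]
force: [0.1, 0.3, 0.1]
width: 0.708
gripper_force: 0.0
```

Call:
{"fn": "move_arm", "kwargs": {
  "commands": [
    [[0, 0, 0, 0, 0, 0, 1], [0, 0, 0, 0, 0, 0, 1], [0, 0, 0, 0, 0, 0, 1], [0, 0, 0, 0, 0, 0, 1], [0, 0, 0, 0, 0, 0, 1], [0, 0, 0, 0, 0, 0, 1], [0, 0, 0, 0, 0, 0, 1], [0, 0, 0, 0, 0, 0, 1]]
  ]
}}

```text
time: 36.3
tool_pos: [0.4492, -0.0341, 0.0307]
orientation: [3.141, 0.0, 1.901]
force: [2.3, 0.9, 0.5]
width: 0.155
gripper_force: 0.9
```

Call:
{"fn": "move_arm", "kwargs": {
  "commands": [
    [[0, 0, 0, 0, 0, 0, 1], [0, 0, 0, 0, 0, 0, 1]]
  ]
}}

```text
time: 36.47
tool_pos: [0.4491, -0.0341, 0.0307]
orientation: [3.141, 0.0, 1.901]
force: [1.2, -0.1, -0.2]
width: 0.12
gripper_force: 50.0
```

```bash
python3 - <<'E'
from h import *
s=arm.sense();print(s["tool_pos"],np.degrees(s["orientation"]),s["width"],s["gripper_force"],s["force"])
E
```

```text
[ 0.44911385 -0.03409441  0.03069602] [1.79963797e+02 2.04357075e-02 1.08896323e+02] 0.12036262643221184 50.00032067298889 [ 1.1915956  -0.12166466 -0.15795195]
```

Call:
{"fn": "move_arm", "kwargs": {
  "commands": [
    [[0, 0, -0.1, 0, 0, 0, 1], [0, 0, -0.3, 0, 0, 0, 1], [0, 0, -0.3, 0, 0, 0, 1], [0, 0, 0, 0, 0, 0.035, 1], [0, 0, 0, 0, 0, 0.035, 1], [0, 0, 0, 0, 0, 0.035, 1], [0.3, 0, 0, 0, 0, 0, 1], [0.4, 0, 0, 0, 0, 0, 1]]
  ]
}}

```text
time: 37.13
tool_pos: [0.4486, 0.0351, 0.1004]
orientation: [-3.141, 0.0, 1.566]
force: [1.0, 0.7, -2.5]
width: 0.124
gripper_force: 50.0
```

Call:
{"fn": "move_arm", "kwargs": {
  "commands": [
    [[0.4, 0, 0, 0, 0, 0, 1], [0.4, 0, 0, 0, 0, 0, 1], [0.4, 0.2, 0, 0, 0, 0, 1], [0.25, 0.3, 0, 0, 0, 0, 1], [0, 0.35, 0, 0, 0, 0, 1], [0, 0.35, 0, 0, 0, 0, 1], [0, 0, 0, 0, 0, 0, 1], [0, 0, 0, 0, 0, 0, 1]]
  ]
}}

```text
time: 37.8
tool_pos: [0.5677, 0.1781, 0.0995]
orientation: [-3.14, 0.0, 1.571]
force: [-1.4, -0.2, -2.0]
width: 0.127
gripper_force: 50.0
```

```bash
python3 - <<'E'
from h import *
s=arm.sense();print(s["tool_pos"],np.degrees(s["orientation"]),s["width"],s["gripper_force"],s["force"])
go([(.577,.1873,.068)])
E
```

```text
[0.56768297 0.17807888 0.0995136 ] [-1.79897859e+02  2.54098348e-02  8.99842020e+01] 0.12656055121044113 49.999292492866516 [-1.43333601 -0.23550585 -1.96650626]
[0.092, 0.094, 0.315] -> [0.577, 0.1873, 0.068]
```

Call:
{"fn": "move_arm", "kwargs": {
  "commands": [
    [[0.092, 0.094, 0.05, 0, 0, 0, 1], [0, 0, 0.2, 0, 0, 0, 1], [0, 0, 0.065, 0, 0, 0, 1], [0, 0, 0, 0, 0, 0, 1], [0, 0, 0, 0, 0, 0, 1], [0, 0, 0, 0, 0, 0, 1]]
  ]
}}

```text
time: 38.3
tool_pos: [0.5766, 0.1873, 0.0698]
orientation: [3.141, 0.0, 1.571]
force: [-0.4, 0.2, -3.0]
width: 0.122
gripper_force: 50.0
```

```bash
python3 - <<'E'
from h import *
s=arm.sense();print(s["tool_pos"],np.degrees(s["orientation"]),s["width"],s["gripper_force"],s["force"])
go([(.577,.1873,.058)])
E
```

```text
[0.57663509 0.18731176 0.06983194] [1.79985400e+02 1.64805682e-04 8.99933001e+01] 0.12208680725988906 49.999396204948425 [-0.42303179  0.17842029 -2.97115516]
[-0.0, 0.004, 0.118] -> [0.577, 0.1873, 0.058]
```

Call:
{"fn": "move_arm", "kwargs": {
  "commands": [
    [[0, 0.003, 0.03, 0, 0, 0, 1], [0, 0, 0.03, 0, 0, 0, 1], [0, 0, 0.03, 0, 0, 0, 1], [0, 0, 0.03, 0, 0, 0, 1], [0, 0, 0, 0, 0, 0, 1]]
  ]
}}

```text
time: 38.72
tool_pos: [0.5768, 0.1874, 0.0565]
orientation: [-3.141, 0.0, 1.571]
force: [-0.2, -0.4, -2.4]
width: 0.124
gripper_force: 50.0
```

Call:
{"fn": "move_arm", "kwargs": {
  "commands": [
    [[0, 0, 0.03, 0, 0, 0, 1], [0, 0, 0.03, 0, 0, 0, 1], [0, 0, 0.03, 0, 0, 0, 1], [0, 0, 0, 0, 0, 0, 1]]
  ]
}}

```text
time: 39.05
tool_pos: [0.5769, 0.1875, 0.0487]
orientation: [-3.141, 0.0, 1.571]
force: [-4.1, -0.3, 7.8]
width: 0.125
gripper_force: 50.0
```

```bash
python3 st.py
```

```text
[-4.1 -0.3  7.8] [0.5769 0.1875 0.0487] uw 58.303948357352496 514.8791842538807
```

Call:
{"fn": "move_arm", "kwargs": {
  "commands": [
    [[0, 0, 0, 0, 0, 0, 0.3], [0, 0, 0, 0, 0, 0, 0], [0, 0, 0, 0, 0, 0, 0], [0, 0, 0, 0, 0, 0, 0], [0, 0, -0.05, 0, 0, 0, 0], [0, 0, -0.3, 0, 0, 0, 0], [0, 0, -0.4, 0, 0, 0, 0], [0, 0, -0.4, 0, 0, 0, 0]]
  ]
}}

```text
time: 39.72
tool_pos: [0.5766, 0.1873, 0.1642]
orientation: [-3.14, 0.0, 1.571]
force: [1.1, 0.2, 0.0]
width: 0.626
gripper_force: 0.0
```

Call:
{"fn": "move_arm", "kwargs": {
  "commands": [
    [[0, -0.2, -0.35, 0, 0, 0, 0], [0, -0.2, -0.3, 0, 0, 0, 0], [0, -0.2, 0, 0, 0, 0, 0], [0, 0, 0, 0, 0, 0, 0], [0, 0, 0, 0, 0, 0, 0]]
  ]
}}

```text
time: 40.13
tool_pos: [0.5168, 0.1875, 0.229]
orientation: [3.14, -0.0, 1.571]
force: [0.7, -0.0, -0.1]
width: 0.964
gripper_force: 0.0
```

```bash
python3 - <<'E'
from h import *
s=arm.sense();print(s["tool_pos"],s["time"])
c=capture("wrist"); cv2.imwrite("pics/seat.png",ortho(c,.48,.68,.1,.42,.024,s=2000.))
print([(np.round(d["point"],4).tolist(),round(d["score"],2)) for d in finder.pinpoint("wrist","carrier_a")][:5])
P=cloud(c).reshape(-1,3)
for y in (.344,.266,.188):
    for dx in (-.045,.045):
        for dy in (-.028,.028):
            q=P[(abs(P[:,0]-.577-dx)<.004)&(abs(P[:,1]-y-dy)<.004)&(P[:,2]<.1)]; print(np.median(q[:,2]).round(4) if len(q) else None,end=" ")
    print()
E
```

```text
[0.51679537 0.18753863 0.228995  ] 40.1333
[([0.5781, 0.2635, 0.0164], 0.81), ([0.5723, 0.3498, 0.0172], 0.71), ([0.5779, 0.1884, 0.0209], 0.63)]
0.0249 0.0247 0.0246 0.0248 
0.0249 0.0247 0.0245 0.0249 
0.0247 0.0246 0.0245 0.0247
```

View pics/seat.png

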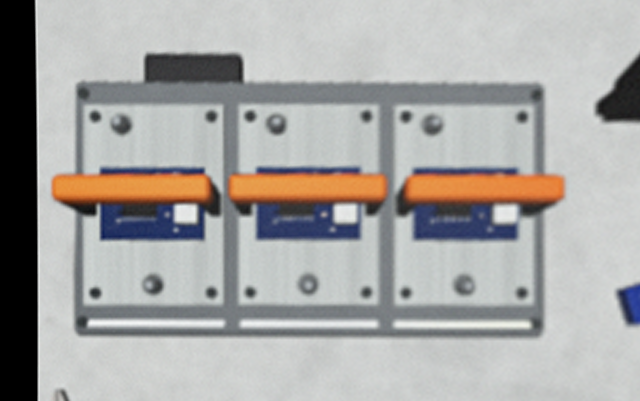

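All three carriers are seated: the plate tops read 24.5–24.9 mm at all corners against 24 mm expected, and the picture shows the pins through the holes. Now back to the selector.

Call:
{"fn": "move_arm", "kwargs": {
  "commands": [
    [[0, -0.3, 0, 0, 0, 0, 1], [-0.1, -0.3, 0, 0, 0, 0, 1], [-0.25, -0.3, 0, 0, 0, 0, 1], [-0.4, 0, 0, 0, 0, 0, 1], [-0.4, 0, 0, 0, 0, 0, 1], [-0.4, 0, 0, 0, 0, 0, 1], [-0.4, 0, 0, 0, 0, 0, 1], [-0.4, 0, 0, 0, 0, 0, 1]]
  ]
}}

```text
time: 40.9
tool_pos: [0.4273, -0.0497, 0.2277]
orientation: [-3.141, -0.0, 1.571]
force: [1.6, -0.2, 0.2]
width: 0.495
gripper_force: 0.0
```

Call:
{"fn": "move_arm", "kwargs": {
  "commands": [
    [[-0.4, 0, 0, 0, 0, 0, 1], [-0.4, 0, 0, 0, 0, 0, 1], [-0.4, 0, 0, 0, 0, 0, 1], [-0.4, 0, 0, 0, 0, 0, 1], [-0.4, 0, 0, 0, 0, 0, 1], [0, 0, 0, 0, 0, 0.039, 1], [0, 0, 0, 0, 0, 0.039, 1], [0, 0, 0, 0, 0, 0.039, 1]]
  ],
  "newtons": 60
}}

```text
time: 41.57
tool_pos: [0.4272, -0.249, 0.227]
orientation: [-3.14, -0.001, 1.195]
force: [0.4, 0.2, 1.0]
width: 0.01
gripper_force: 0.0
```

Call:
{"fn": "move_arm", "kwargs": {
  "commands": [
    [[0, 0, 0, 0, 0, 0.039, 1], [0, 0, 0, 0, 0, 0.039, 1], [0, 0, 0, 0, 0, 0.039, 1], [0, 0, 0, 0, 0, 0.039, 1], [0, 0, 0, 0, 0, 0.039, 1], [0, 0, 0, 0, 0, 0.039, 1], [0, 0, 0, 0, 0, 0.039, 1], [0, 0, 0, 0, 0, 0.039, 1]]
  ]
}}

```text
time: 42.23
tool_pos: [0.4275, -0.2481, 0.2272]
orientation: [-3.14, 0.001, 0.217]
force: [-0.0, 1.1, 0.4]
width: 0.004
gripper_force: 0.0
```

Call:
{"fn": "move_arm", "kwargs": {
  "commands": [
    [[0, 0, 0, 0, 0, 0.039, 1], [0, 0, 0, 0, 0, 0.039, 1], [0, 0, 0, 0, 0, 0.039, 1], [0, 0, 0, 0, 0, 0.032, 1], [0, 0, 0, 0, 0, 0, 1]]
  ]
}}

```text
time: 42.65
tool_pos: [0.4274, -0.2481, 0.2273]
orientation: [-3.141, 0.001, -0.25]
force: [0.2, 0.5, 0.4]
width: 0.005
gripper_force: 0.0
```

```bash
python3 knob.py; sed -i 's/hx,hy,r,z=.*/hx,hy,r,z=12,10,18,.068/' push.py; python3 push.py 0 30 3 cw
```

```text
scene 114 bar heading 73.37516 pos0=76,pos3=166
wrist 433 bar heading 76.51401 pos0=76,pos3=166
[-0.414, 0.281, 1.075] -> [0.3803, -0.2653, 0.12]
[0.0, 0.0, 0.52] -> [0.3803, -0.2653, 0.068]
[0.05, 0.0, -0.0] -> [0.3851, -0.2665, 0.068]
[0.049, -0.009, -0.0] -> [0.3901, -0.2667, 0.068]
[0.049, 0.004, -0.0] -> [0.3948, -0.2683, 0.068]
[-0.069, -0.04, 0.0] -> [0.389, -0.2627, 0.068]
[ 0.42731546 -0.24793956  0.22751607] [-3.14118129e+00  9.39591748e-04 -2.41745268e-01] 0.001931311902582239
```

Call:
{"fn": "move_arm", "kwargs": {
  "commands": [
    [[-0.2, 0.14, 0.3, 0, 0, 0, 1], [-0.214, 0.141, 0.3, 0, 0, 0, 1], [0, 0, 0.35, 0, 0, 0, 1], [0, 0, 0.35, 0, 0, 0, 1], [0, 0, 0.295, 0, 0, 0, 1], [0, 0, 0, 0, 0, 0, 1], [0.05, 0, 0, 0, 0, 0, 1], [0, 0, 0, 0, 0, 0, 1]]
  ]
}}

```text
time: 43.42
tool_pos: [0.3857, -0.2663, 0.0695]
orientation: [-3.142, 0.0, -0.243]
force: [-3.4, -0.1, -2.7]
width: 0.007
gripper_force: 1.5
```

Call:
{"fn": "move_arm", "kwargs": {
  "commands": [
    [[0.02, 0, 0, 0, 0, 0, 1], [0.02, 0, 0, 0, 0, 0, 1], [0.02, 0, 0, 0, 0, 0, 1], [0, 0, 0, 0, 0, 0, 1]]
  ]
}}

```text
time: 43.75
tool_pos: [0.3909, -0.2667, 0.0701]
orientation: [-3.141, -0.0, -0.244]
force: [-1.7, 6.4, -0.8]
width: 0.005
gripper_force: 3.0
```

```bash
python3 st.py;python3 ptr.py
```

```text
[-1.7  6.4 -0.8] [ 0.3909 -0.2667  0.0701] uw -12.283388978347173 29.193825549912873
area 1071 heading mod180 75.97778718400232 pos 0.3983 -0.2877
```

The finger slid past the bar's end; I'll back off and come in 8 mm closer to the axis.

Call:
{"fn": "move_arm", "kwargs": {
  "commands": [
    [[-0.14, -0.01, 0, 0, 0, 0, 1], [0, 0, 0, 0, 0, 0, 1], [0, 0.1, 0, 0, 0, 0, 1], [0, 0, 0, 0, 0, 0, 1], [0.06, 0, 0, 0, 0, 0, 1], [0.03, 0, 0, 0, 0, 0, 1], [0.03, 0, 0, 0, 0, 0, 1], [0, 0, 0, 0, 0, 0, 1]]
  ]
}}

```text
time: 44.47
tool_pos: [0.3843, -0.2748, 0.0687]
orientation: [-3.14, 0.007, -0.244]
force: [-22.9, -2.2, 15.1]
width: 0.008
gripper_force: 10.5
```

```bash
python3 st.py;python3 ptr.py
```

```text
[-22.9  -2.2  15.1] [ 0.3843 -0.2748  0.0687] uw -16.74918430541151 19.73444670649648
area 1048 heading mod180 73.24138167232758 pos 0.3989 -0.2879
```

Call:
{"fn": "move_arm", "kwargs": {
  "commands": [
    [[0.02, 0, 0, 0, 0, 0, 1], [0.01, 0, 0, 0, 0, 0, 1], [0, 0, 0, 0, 0, 0, 1]]
  ]
}}

```text
time: 44.77
tool_pos: [0.3851, -0.2747, 0.0686]
orientation: [-3.138, 0.011, -0.244]
force: [-35.5, -3.0, 21.6]
width: 0.004
gripper_force: 17.4
```

```bash
python3 st.py;python3 ptr.py
```

```text
[-35.5  -3.   21.6] [ 0.3851 -0.2747  0.0686] uw -16.054735789216718 20.061162673498107
area 1054 heading mod180 72.11059955447283 pos 0.3991 -0.2878
```

Call:
{"fn": "move_arm", "kwargs": {
  "commands": [
    [[0.02, 0, 0, 0, 0, 0, 1], [0.01, 0, 0, 0, 0, 0, 1], [0, 0, 0, 0, 0, 0, 1]]
  ]
}}

```text
time: 45.07
tool_pos: [0.3858, -0.2742, 0.0681]
orientation: [-3.136, 0.016, -0.244]
force: [-47.4, -3.0, 24.2]
width: 0.004
gripper_force: 22.4
```

```bash
python3 st.py;python3 ptr.py
```

```text
[-47.4  -3.   24.2] [ 0.3858 -0.2742  0.0681] uw -15.464927269314774 20.670839843486526
area 1064 heading mod180 71.24760293036613 pos 0.3993 -0.2879
```

Call:
{"fn": "move_arm", "kwargs": {
  "commands": [
    [[0.02, 0, 0, 0, 0, 0, 1], [0.01, 0, 0, 0, 0, 0, 1], [0, 0, 0, 0, 0, 0, 1]]
  ]
}}

```text
time: 45.37
tool_pos: [0.3865, -0.274, 0.068]
orientation: [-3.135, 0.021, -0.243]
force: [-62.2, -5.2, 32.2]
width: 0.005
gripper_force: 28.6
```

```bash
python3 st.py;python3 ptr.py
```

```text
[-62.2  -5.2  32.2] [ 0.3865 -0.274   0.068 ] uw -14.802694563107755 21.014086521219827
area 1063 heading mod180 69.93264523678685 pos 0.3994 -0.288
```

Call:
{"fn": "move_arm", "kwargs": {
  "commands": [
    [[0.02, 0, 0, 0, 0, 0, 1], [0, 0, 0, 0, 0, 0, 1]]
  ]
}}

```text
time: 45.58
tool_pos: [0.3925, -0.2756, 0.0677]
orientation: [-3.136, 0.012, -0.245]
force: [-26.3, 1.4, 4.0]
width: 0.005
gripper_force: 10.1
```

Call:
{"fn": "move_arm", "kwargs": {
  "commands": [
    [[0.02, 0, 0, 0, 0, 0, 1], [0, 0, 0, 0, 0, 0, 1]]
  ]
}}

```text
time: 45.75
tool_pos: [0.3937, -0.2752, 0.0673]
orientation: [-3.135, 0.015, -0.244]
force: [-32.4, 4.5, 8.6]
width: 0.006
gripper_force: 13.1
```

```bash
python3 st.py;python3 ptr.py
```

```text
[-32.4   4.5   8.6] [ 0.3937 -0.2752  0.0673] uw -7.550432365428895 21.657695320724056
area 1036 heading mod180 43.386872249861284 pos 0.4037 -0.2908
```

Call:
{"fn": "move_arm", "kwargs": {
  "commands": [
    [[0.02, 0.01, 0, 0, 0, 0, 1], [0.015, 0.005, 0, 0, 0, 0, 1], [0, 0, 0, 0, 0, 0, 1]]
  ]
}}

```text
time: 46.05
tool_pos: [0.3945, -0.2755, 0.0671]
orientation: [-3.132, 0.021, -0.244]
force: [-43.1, 11.7, 17.3]
width: 0.003
gripper_force: 19.5
```

Call:
{"fn": "move_arm", "kwargs": {
  "commands": [
    [[0.015, 0.005, 0, 0, 0, 0, 1], [0, 0, 0, 0, 0, 0, 1]]
  ]
}}

```text
time: 46.22
tool_pos: [0.3948, -0.2756, 0.067]
orientation: [-3.131, 0.024, -0.244]
force: [-47.5, 14.8, 21.3]
width: 0.006
gripper_force: 22.0
```

```bash
python3 st.py;python3 ptr.py
```

```text
[-47.5  14.8  21.3] [ 0.3948 -0.2756  0.067 ] uw -6.420211990961098 21.487563768392903
area 1027 heading mod180 41.91751925194447 pos 0.404 -0.291
```

Call:
{"fn": "move_arm", "kwargs": {
  "commands": [
    [[0.02, 0.01, 0, 0, 0, 0, 1], [0, 0, 0, 0, 0, 0, 1]]
  ]
}}

```text
time: 46.43
tool_pos: [0.3951, -0.2758, 0.0669]
orientation: [-3.129, 0.027, -0.244]
force: [-54.3, 19.5, 27.9]
width: 0.007
gripper_force: 26.0
```

Call:
{"fn": "move_arm", "kwargs": {
  "commands": [
    [[0.015, 0.005, 0, 0, 0, 0, 1], [0, 0, 0, 0, 0, 0, 1]]
  ]
}}

```text
time: 46.6
tool_pos: [0.3954, -0.2759, 0.0668]
orientation: [-3.128, 0.03, -0.244]
force: [-58.9, 21.1, 31.5]
width: 0.004
gripper_force: 28.6
```

```bash
python3 st.py;python3 ptr.py
```

```text
[-58.9  21.1  31.5] [ 0.3954 -0.2759  0.0668] uw -5.724109058578503 21.37376883786754
area 992 heading mod180 41.437484334191964 pos 0.4044 -0.2909
```

Call:
{"fn": "move_arm", "kwargs": {
  "commands": [
    [[0.01, 0.02, 0, 0, 0, 0, 1], [0, 0, 0, 0, 0, 0, 1]]
  ]
}}

```text
time: 46.82
tool_pos: [0.3954, -0.2764, 0.0668]
orientation: [-3.126, 0.032, -0.244]
force: [-57.7, 32.8, 37.8]
width: 0.001
gripper_force: 32.8
```

Call:
{"fn": "move_arm", "kwargs": {
  "commands": [
    [[0.01, 0.02, 0, 0, 0, 0, 1], [0, 0, 0, 0, 0, 0, 1]]
  ]
}}

```text
time: 46.98
tool_pos: [0.3953, -0.2768, 0.0669]
orientation: [-3.123, 0.034, -0.244]
force: [-55.9, 43.3, 43.1]
width: 0.003
gripper_force: 36.9
```

```bash
python3 st.py;python3 ptr.py
```

```text
[-55.9  43.3  43.1] [ 0.3953 -0.2768  0.0669] uw -5.60492782160125 20.49863442113752
area 974 heading mod180 41.10092806941461 pos 0.4046 -0.2908
```

```bash
python3 - <<'E'
from h import *
go([uw(-15,24,.068),uw(-13,31,.068),uw(-8,28.5,.068),uw(-4,26,.068)])
E
```

```text
[-0.094, -0.035, -0.008] -> [0.3871, -0.2711, 0.068]
[0.02, -0.07, 0.001] -> [0.3907, -0.2648, 0.068]
[0.05, 0.025, -0.002] -> [0.3949, -0.2684, 0.068]
[0.04, 0.025, -0.002] -> [0.3982, -0.2718, 0.068]
```

Call:
{"fn": "move_arm", "kwargs": {
  "commands": [
    [[-0.1, -0.05, 0, 0, 0, 0, 1], [-0.08, -0.04, 0, 0, 0, 0, 1], [0, 0, 0, 0, 0, 0, 1], [0, 0, 0, 0, 0, 0, 1]]
  ]
}}

```text
time: 47.37
tool_pos: [0.3933, -0.2762, 0.0689]
orientation: [3.141, -0.001, -0.245]
force: [0.3, -0.3, -0.4]
width: 0.007
gripper_force: 0.0
```

```bash
python3 st.py; python3 ptr.py; python3 - <<'E'
from h import *
go([uw(-13,31,.068),uw(-8,28.5,.068),uw(-4,26,.068)])
E
```

```text
[ 0.3 -0.3 -0.4] [ 0.3933 -0.2762  0.0689] uw -7.710321724171908 20.580514436776088
area 1029 heading mod180 16.124109891017042 pos 0.4063 -0.2953
[-0.055, -0.106, 0.008] -> [0.3907, -0.2648, 0.068]
[0.05, 0.025, 0.0] -> [0.3949, -0.2684, 0.068]
[0.04, 0.025, 0.0] -> [0.3982, -0.2718, 0.068]
```

Interesting: on unloading, the knob went to position 2, so friction on the finger had been holding it. For the last click I'll rotate the finger with the bar about its axis, so nothing has to slide.

Call:
{"fn": "move_arm", "kwargs": {
  "commands": [
    [[0, -0.1, 0, 0, 0, 0, 1], [0.13, 0, 0, 0, 0, 0, 1], [0, 0, 0, 0, 0, -0.0335, 1], [0, 0, 0, 0, 0, -0.0335, 1], [0, 0, 0, 0, 0, -0.0335, 1], [0, 0, 0, 0, 0, -0.0335, 1], [0, 0, 0, 0, 0, -0.0335, 1], [0, 0, 0, 0, 0, 0, 1]]
  ]
}}

```text
time: 48.08
tool_pos: [0.4081, -0.2688, 0.0686]
orientation: [3.141, -0.0, 0.286]
force: [0.4, 0.3, 0.1]
width: 0.004
gripper_force: 0.0
```

```bash
python3 st.py; python3 ptr.py; python3 - <<'E'
from h import *
b=np.radians(16.); B=np.array([np.cos(b),np.sin(b)]); N=np.array([-B[1],B[0]])
print(np.degrees(arm.sense()["orientation"]))
f=lambda bb,n: np.r_[A+B*bb/1000+N*n/1000,.069]
go([f(17,20),f(17,15)])
E
```

```text
[0.4 0.3 0.1] [ 0.4081 -0.2688  0.0686] uw 4.831583737927725 31.2807158046443
[ 1.79986392e+02 -1.47719983e-02  1.60217926e+01]
[-0.027, 0.047, -0.004] -> [0.4066, -0.2741, 0.069]
[-0.0, 0.05, 0.0] -> [0.408, -0.2789, 0.069]
```

Call:
{"fn": "move_arm", "kwargs": {
  "commands": [
    [[-0.027, 0.047, 0, 0, 0, 0, 1], [0, 0.05, 0, 0, 0, 0, 1], [0.012, 0.015, 0, 0, 0, 0.028, 1], [0.012, 0.015, 0, 0, 0, 0.028, 1], [0.012, 0.015, 0, 0, 0, 0.028, 1], [0, 0, 0, 0, 0, 0, 1]]
  ]
}}

```text
time: 48.63
tool_pos: [0.4108, -0.281, 0.0684]
orientation: [-3.137, 0.003, 0.009]
force: [-2.9, 12.4, 7.1]
width: 0.006
gripper_force: 7.0
```

Call:
{"fn": "move_arm", "kwargs": {
  "commands": [
    [[0.012, 0.015, 0, 0, 0, 0.028, 1], [0, 0, 0, 0, 0, 0, 1]]
  ]
}}

```text
time: 48.8
tool_pos: [0.4115, -0.2813, 0.0683]
orientation: [-3.135, 0.005, -0.079]
force: [-2.3, 20.8, 10.8]
width: 0.006
gripper_force: 10.8
```

```bash
python3 st.py; python3 ptr.py; python3 knob.py
```

```text
[-2.3 20.8 10.8] [ 0.4115 -0.2813  0.0683] uw 11.18901050056286 20.034757771099823
scene 156 bar heading 41.67419 pos0=76,pos3=166
wrist 350 bar heading 65.78852 pos0=76,pos3=166
```

Call:
{"fn": "move_arm", "kwargs": {
  "commands": [
    [[0.012, 0.015, 0, 0, 0, 0.028, 1], [0, 0, 0, 0, 0, 0, 1]]
  ]
}}

```text
time: 49.12
tool_pos: [0.4123, -0.2816, 0.0683]
orientation: [-3.134, 0.007, -0.167]
force: [-0.1, 27.6, 14.4]
width: 0.004
gripper_force: 14.9
```

Call:
{"fn": "move_arm", "kwargs": {
  "commands": [
    [[0.012, 0.02, 0, 0, 0, 0.02, 1], [0, 0, 0, 0, 0, 0, 1]]
  ]
}}

```text
time: 49.28
tool_pos: [0.4128, -0.2822, 0.0683]
orientation: [-3.132, 0.009, -0.228]
force: [2.3, 39.3, 18.6]
width: 0.004
gripper_force: 20.5
```

Call:
{"fn": "move_arm", "kwargs": {
  "commands": [
    [[0.005, 0.02, 0, 0, 0, 0, 1], [0, 0, 0, 0, 0, 0, 1]]
  ]
}}

```text
time: 49.45
tool_pos: [0.4127, -0.2828, 0.0683]
orientation: [-3.13, 0.01, -0.225]
force: [6.0, 50.0, 22.5]
width: 0.005
gripper_force: 26.1
```

Call:
{"fn": "move_arm", "kwargs": {
  "commands": [
    [[0.005, 0.02, 0, 0, 0, 0, 1], [0, 0, 0, 0, 0, 0, 1]]
  ]
}}

```text
time: 49.62
tool_pos: [0.4127, -0.2834, 0.0683]
orientation: [-3.128, 0.012, -0.225]
force: [9.5, 59.9, 26.8]
width: 0.003
gripper_force: 31.7
```

Call:
{"fn": "move_arm", "kwargs": {
  "commands": [
    [[0.005, 0.02, 0, 0, 0, 0, 1], [0, 0, 0, 0, 0, 0, 1]]
  ]
}}

```text
time: 49.78
tool_pos: [0.414, -0.2904, 0.0683]
orientation: [-3.136, 0.006, -0.223]
force: [2.8, 25.7, 10.9]
width: 0.005
gripper_force: 13.2
```

Call:
{"fn": "move_arm", "kwargs": {
  "commands": [
    [[0, 0.015, 0, 0, 0, 0, 1], [0, 0, 0, 0, 0, 0, 1]]
  ]
}}

```text
time: 49.95
tool_pos: [0.4139, -0.2909, 0.0683]
orientation: [-3.134, 0.006, -0.226]
force: [7.8, 35.9, 12.4]
width: 0.004
gripper_force: 18.3
```

```bash
python3 st.py; python3 - <<'E'
from h import *
P=cloud(capture("scene")); s=arm.sense()
m=(abs(P[...,2]-.086)<.005)&(np.hypot(P[...,0]-A[0],P[...,1]-A[1])<.026)
Q=P[m][:,:2]*1000; print(len(Q)); 
import numpy as np
v=np.linalg.svd(Q-Q.mean(0))[2][0]; print(np.degrees(np.arctan2(v[1],v[0]))%180, (Q-A*1000).mean(0), np.c_[Q-A*1000].min(0),np.c_[Q-A*1000].max(0))
E
```

```text
[ 7.8 35.9 12.4] [ 0.4139 -0.2909  0.0683] uw 15.84959782678711 11.260966669083013
136
167.80969168767382 [-0.31582261 -2.34627078] [-23.86758239 -13.90749239] [22.81365985 14.17928418]
```

Call:
{"fn": "move_arm", "kwargs": {
  "commands": [
    [[0, -0.08, 0, 0, 0, 0, 1], [0, -0.08, 0, 0, 0, 0, 1], [0, 0, -0.3, 0, 0, 0, 1], [0, 0, -0.2, 0, 0, 0, 1], [-0.1, 0.35, 0, 0, 0, 0, 1], [-0.1, 0.35, 0, 0, 0, 0, 1], [0, 0.2, 0, 0, 0, 0, 1], [0, 0, 0, 0, 0, 0, 1]]
  ]
}}

```text
time: 50.67
tool_pos: [0.3785, -0.3672, 0.1189]
orientation: [3.14, -0.002, -0.226]
force: [-0.3, 1.9, 0.1]
width: 0.001
gripper_force: 0.0
```

```bash
python3 st.py; python3 knob.py; python3 - <<'E'
from h import *
print(np.degrees(arm.sense()["orientation"]))
c=capture("scene"); hs=cv2.cvtColor(c["color"],cv2.COLOR_BGR2HSV); P=cloud(c)
m=(hs[...,0]>50)&(hs[...,0]<80)&(hs[...,1]>120)&(P[...,2]>.062)&(P[...,2]<.08)&(np.hypot(P[...,0]-.397,P[...,1]+.374)<.03)
Q=P[m]; print(len(Q),Q.mean(0),np.percentile(Q,[5,95],axis=0))
go([(.397,-.3745,.12),(.397,-.3745,.076)])
E
```

```text
[-0.3  1.9  0.1] [ 0.3785 -0.3672  0.1189] uw -0.060803362035724 -71.36257424197697
scene 125 bar heading 166.8664 pos0=76,pos3=166
wrist 946 bar heading 166.31154 pos0=76,pos3=166
[-1.79997412e+02 -2.48626307e-03 -1.28500620e+01]
117 [ 0.39422095 -0.37778033  0.07019981] [[ 0.38553068 -0.38660029  0.0647452 ]
 [ 0.40384304 -0.36796906  0.07372794]]
[0.2, 0.071, -0.015] -> [0.397, -0.3745, 0.12]
[0.0, 0.0, 0.44] -> [0.397, -0.3745, 0.076]
```

The selector is at 3. Pressing the start button.

Call:
{"fn": "move_arm", "kwargs": {
  "commands": [
    [[0.19, 0.08, 0, 0, 0, 0, 1], [0, 0, 0.2, 0, 0, 0, 1], [0, 0, 0.2, 0, 0, 0, 1], [0, 0, 0.04, 0, 0, 0, 1], [0, 0, 0, 0, 0, 0, 1]]
  ]
}}

```text
time: 51.23
tool_pos: [0.396, -0.3741, 0.0737]
orientation: [-3.14, 0.002, -0.221]
force: [-0.8, 0.9, -0.1]
width: 0.003
gripper_force: 0.0
```

Call:
{"fn": "move_arm", "kwargs": {
  "commands": [
    [[0, 0, 0.03, 0, 0, 0, 1], [0, 0, 0.03, 0, 0, 0, 1], [0, 0, 0, 0, 0, 0, 1]]
  ]
}}

```text
time: 51.48
tool_pos: [0.3963, -0.3754, 0.0692]
orientation: [3.141, -0.001, -0.222]
force: [1.0, 1.5, 3.4]
width: 0.001
gripper_force: 1.6
```

Call:
{"fn": "move_arm", "kwargs": {
  "commands": [
    [[0, 0, 0.03, 0, 0, 0, 1], [0, 0, 0, 0, 0, 0, 1], [0, 0, 0, 0, 0, 0, 1]]
  ]
}}

```text
time: 51.73
tool_pos: [0.3963, -0.3755, 0.0663]
orientation: [3.141, -0.001, -0.222]
force: [1.6, 2.8, 6.2]
width: 0.003
gripper_force: 3.0
```

Call:
{"fn": "move_arm", "kwargs": {
  "commands": [
    [[0, 0, 0.02, 0, 0, 0, 1], [0, 0, 0, 0, 0, 0, 1], [0, 0, 0, 0, 0, 0, 1]]
  ]
}}

```text
time: 51.98
tool_pos: [0.3964, -0.3756, 0.0659]
orientation: [3.14, -0.002, -0.222]
force: [-1.7, 7.3, 28.4]
width: 0.007
gripper_force: 13.6
```

Call:
{"fn": "move_arm", "kwargs": {
  "commands": [
    [[0, 0, 0.02, 0, 0, 0, 1], [0, 0, 0, 0, 0, 0, 1], [0, 0, 0, 0, 0, 0, 1]]
  ]
}}

```text
time: 52.23
tool_pos: [0.3965, -0.3757, 0.0655]
orientation: [3.14, -0.003, -0.221]
force: [-5.4, 11.3, 48.9]
width: 0.004
gripper_force: 24.2
```

Call:
{"fn": "move_arm", "kwargs": {
  "commands": [
    [[0, 0, 0.01, 0, 0, 0, 1], [0, 0, 0, 0, 0, 0, 1], [0, 0, 0, 0, 0, 0, 1]]
  ]
}}

```text
time: 52.48
tool_pos: [0.3965, -0.3757, 0.0653]
orientation: [3.139, -0.004, -0.221]
force: [-7.8, 14.4, 60.0]
width: 0.008
gripper_force: 29.5
```

Fully down against its stop. Releasing, then back to the knob.

Call:
{"fn": "move_arm", "kwargs": {
  "commands": [
    [[0, 0, -0.3, 0, 0, 0, 1], [0, 0, -0.4, 0, 0, 0.007, 0.7], [-0.06, -0.25, 0, 0, 0, 0, 0.7], [-0.06, -0.25, 0, 0, 0, 0, 0.7], [-0.06, -0.25, 0, 0, 0, 0, 0.7], [0, 0, 0, 0, 0, 0, 0.7], [0, 0, 0, 0, 0, 0, 0.7]]
  ]
}}

```text
time: 53.07
tool_pos: [0.3967, -0.2979, 0.1311]
orientation: [3.141, -0.001, -0.242]
force: [0.1, 0.1, 0.9]
width: 0.291
gripper_force: 0.0
```

```bash
python3 st.py; python3 knob.py; python3 - <<'E'
from h import *
s=arm.sense(); print(np.degrees(s["orientation"]),s["width"])
P=cloud(capture("scene")); q=P[(np.hypot(P[...,0]-.396,P[...,1]+.3755)<.008)]; print("button top",np.median(q[:,2]))
go([(.3956,-.2985,.075)])
E
```

```text
[0.1 0.1 0.9] [ 0.3967 -0.2979  0.1311] uw 0.8455669429502197 0.3463618084357252
scene 122 bar heading 162.54123 pos0=76,pos3=166
wrist 809 bar heading 166.25804 pos0=76,pos3=166
[ 1.79966152e+02 -4.68556196e-02 -1.39496468e+01] 0.2982685857614643
button top 0.24846311911923435
[-0.013, -0.005, 0.557] -> [0.3956, -0.2985, 0.075]
```

Call:
{"fn": "move_arm", "kwargs": {
  "commands": [
    [[-0.013, -0.005, 0.2, 0, 0, 0, 0.7], [0, 0, 0.25, 0, 0, 0, 0.7], [0, 0, 0.11, 0, 0, 0, 0.7], [0, 0, 0, 0, 0, 0, 0.7], [0, 0, 0, 0, 0, 0, 1], [0, 0, 0, 0, 0, 0, 1], [0, 0, 0, 0, 0, 0, 1], [0, 0, 0, 0, 0, 0, 1]]
  ],
  "newtons": 60
}}

```text
time: 53.88
tool_pos: [0.3956, -0.2988, 0.0755]
orientation: [3.139, -0.002, -0.243]
force: [-2.4, -6.4, -0.5]
width: 0.121
gripper_force: 60.0
```

Call:
{"fn": "move_arm", "kwargs": {
  "commands": [
    [[0, 0, 0, 0, 0, 0, 1], [0, 0, 0, 0, 0, -0.028, 1], [0, 0, 0, 0, 0, -0.028, 1], [0, 0, 0, 0, 0, -0.028, 1], [0, 0, 0, 0, 0, -0.028, 1], [0, 0, 0, 0, 0, -0.028, 1], [0, 0, 0, 0, 0, -0.028, 1], [0, 0, 0, 0, 0, 0, 1]]
  ]
}}

```text
time: 54.55
tool_pos: [0.3959, -0.2986, 0.0756]
orientation: [3.139, -0.001, 0.289]
force: [-0.8, -5.8, 0.0]
width: 0.119
gripper_force: 59.3
```

```bash
python3 st.py; python3 ptr.py; python3 -c "
from h import *
s=arm.sense(); print(s['ft_torque'],s['orientation'],s['width'])"
```

```text
[-0.8 -5.8  0. ] [ 0.3959 -0.2986  0.0756] uw 0.2508085688949197 -0.5808719609356946
area 981 heading mod180 17.359206100727874 pos 0.4063 -0.2951
[-0.99291174  0.35907552 -0.10839087] [ 3.13871618e+00 -1.15003246e-03  2.84785012e-01] 0.12221946774958617
```

Call:
{"fn": "move_arm", "kwargs": {
  "commands": [
    [[0, 0, 0, 0, 0, -0.028, 1], [0, 0, 0, 0, 0, -0.028, 1], [0, 0, 0, 0, 0, -0.014, 1], [0, 0, 0, 0, 0, 0, 1]]
  ]
}}

```text
time: 54.93
tool_pos: [0.3957, -0.2989, 0.0756]
orientation: [3.139, -0.001, 0.503]
force: [-4.4, -8.8, 0.4]
width: 0.123
gripper_force: 64.0
```

```bash
python3 st.py; python3 ptr.py; python3 -c "
from h import *
s=arm.sense(); print(s['ft_torque'],s['orientation'],s['width'])"
```

```text
[-4.4 -8.8  0.4] [ 0.3957 -0.2989  0.0756] uw 0.11272209118486703 -0.891617759395631
area 1029 heading mod180 23.850644096140314 pos 0.4059 -0.294
[-1.33774706  0.98170041 -1.3864116 ] [ 3.13876455e+00 -7.95730531e-04  5.00938168e-01] 0.12834370859719468
```

Call:
{"fn": "move_arm", "kwargs": {
  "commands": [
    [[0, 0, 0, 0, 0, 0.025, 1], [0, 0, 0, 0, 0, 0.02, 0.75], [0, 0, 0, 0, 0, 0, 0.7], [0, 0, -0.3, 0, 0, 0, 0.7], [0, 0, -0.25, 0, 0, 0.038, 1], [0, 0, 0, 0, 0, 0.038, 1], [0, 0, 0, 0, 0, 0.038, 1], [0, 0, 0, 0, 0, 0.038, 1]]
  ]
}}

```text
time: 55.65
tool_pos: [0.3956, -0.2975, 0.1306]
orientation: [3.141, -0.001, -0.119]
force: [0.3, 0.6, 0.6]
width: 0.076
gripper_force: 0.0
```

Call:
{"fn": "move_arm", "kwargs": {
  "commands": [
    [[0, 0, 0, 0, 0, 0.038, 1], [0, 0, 0, 0, 0, 0.002, 1], [0, 0, 0, 0, 0, 0, 1], [0, 0, 0, 0, 0, 0, 1]]
  ]
}}

```text
time: 55.98
tool_pos: [0.3954, -0.2975, 0.1299]
orientation: [3.141, -0.0, -0.236]
force: [-0.0, -0.7, 0.3]
width: 0.004
gripper_force: 0.0
```

```bash
python3 st.py; python3 knob.py; python3 - <<'E'
from h import *
s=arm.sense(); print(np.degrees(s["orientation"]),s["width"])
go([(.3638,-.2805,.12),(.3638,-.2805,.068),(.3652,-.2853,.068),(.3663,-.292,.068),(.3675,-.296,.068)])
E
```

```text
[-0.  -0.7  0.3] [ 0.3954 -0.2975  0.1299] uw -0.46326022386574167 0.4074487762071092
scene 114 bar heading 14.564022 pos0=76,pos3=166
wrist 707 bar heading 16.228569 pos0=76,pos3=166
[ 1.79999038e+02 -6.97945260e-03 -1.35965435e+01] 0.005831950205066209
[-0.347, -0.091, 0.097] -> [0.3638, -0.2805, 0.12]
[-0.0, -0.0, 0.52] -> [0.3638, -0.2805, 0.068]
[0.025, 0.043, 0.0] -> [0.3652, -0.2853, 0.068]
[0.026, 0.063, 0.0] -> [0.3663, -0.292, 0.068]
[0.021, 0.036, 0.0] -> [0.3675, -0.296, 0.068]
```

Call:
{"fn": "move_arm", "kwargs": {
  "commands": [
    [[-0.17, -0.045, 0.05, 0, 0, 0, 1], [-0.177, -0.046, 0.05, 0, 0, 0, 1], [0, 0, 0.3, 0, 0, 0, 1], [0, 0, 0.22, 0, 0, 0, 1], [0, 0, 0, 0, 0, 0, 1], [0.025, 0.043, 0, 0, 0, 0, 1], [0, 0, 0, 0, 0, 0, 1]]
  ]
}}

```text
time: 56.67
tool_pos: [0.3661, -0.2863, 0.0685]
orientation: [3.141, -0.001, -0.239]
force: [-0.1, 0.1, -0.4]
width: 0.006
gripper_force: 0.0
```

Call:
{"fn": "move_arm", "kwargs": {
  "commands": [
    [[0.012, 0.035, 0, 0, 0, 0, 1], [0.018, 0.033, 0, 0, 0, 0, 1], [0.01, 0.015, 0, 0, 0, 0, 1], [0, 0, 0, 0, 0, 0, 1]]
  ]
}}

```text
time: 57.0
tool_pos: [0.366, -0.2911, 0.0683]
orientation: [-3.137, 0.005, -0.24]
force: [2.0, 22.5, 9.8]
width: 0.003
gripper_force: 10.8
```

Call:
{"fn": "move_arm", "kwargs": {
  "commands": [
    [[0.01, 0.02, 0, 0, 0, 0, 1], [0.01, 0.02, 0, 0, 0, 0, 1], [0, 0, 0, 0, 0, 0, 1]]
  ]
}}

```text
time: 57.25
tool_pos: [0.366, -0.2926, 0.0682]
orientation: [-3.132, 0.009, -0.24]
force: [3.5, 39.2, 18.7]
width: 0.004
gripper_force: 18.4
```

```bash
python3 st.py; python3 ptr.py
```

```text
[ 3.5 39.2 18.7] [ 0.366  -0.2926  0.0682] uw -30.253555592876715 -2.0000300330464693
area 1025 heading mod180 20.52025753425508 pos 0.4061 -0.2944
```

Call:
{"fn": "move_arm", "kwargs": {
  "commands": [
    [[0.01, 0.02, 0, 0, 0, 0, 1], [0, 0, 0, 0, 0, 0, 1]]
  ]
}}

```text
time: 57.47
tool_pos: [0.3659, -0.2933, 0.0681]
orientation: [-3.13, 0.011, -0.24]
force: [5.4, 48.1, 22.7]
width: 0.002
gripper_force: 22.2
```

Call:
{"fn": "move_arm", "kwargs": {
  "commands": [
    [[0.01, 0.02, 0, 0, 0, 0, 1], [0, 0, 0, 0, 0, 0, 1]]
  ]
}}

```text
time: 57.63
tool_pos: [0.3659, -0.294, 0.068]
orientation: [-3.128, 0.013, -0.24]
force: [6.6, 55.2, 27.4]
width: -0.0
gripper_force: 26.0
```

```bash
python3 st.py; python3 ptr.py
```

```text
[ 6.6 55.2 27.4] [ 0.3659 -0.294   0.068 ] uw -29.946005442150412 -3.3576966443112997
area 1034 heading mod180 22.36348991803797 pos 0.406 -0.2941
```

Call:
{"fn": "move_arm", "kwargs": {
  "commands": [
    [[0.01, 0.02, 0, 0, 0, 0, 1], [0, 0, 0, 0, 0, 0, 1]]
  ]
}}

```text
time: 57.85
tool_pos: [0.366, -0.2947, 0.068]
orientation: [-3.126, 0.015, -0.24]
force: [7.2, 65.3, 31.6]
width: 0.003
gripper_force: 29.8
```

Call:
{"fn": "move_arm", "kwargs": {
  "commands": [
    [[0.01, 0.015, 0, 0, 0, 0, 1], [0, 0, 0, 0, 0, 0, 1]]
  ]
}}

```text
time: 58.02
tool_pos: [0.366, -0.2952, 0.0679]
orientation: [-3.124, 0.017, -0.239]
force: [5.0, 70.7, 35.6]
width: 0.003
gripper_force: 32.8
```

```bash
python3 st.py; python3 ptr.py
```

```text
[ 5.  70.7 35.6] [ 0.366  -0.2952  0.0679] uw -29.619767444919123 -4.479680543581648
area 1029 heading mod180 23.892042010052933 pos 0.4059 -0.2938
```

Call:
{"fn": "move_arm", "kwargs": {
  "commands": [
    [[0.01, 0.015, 0, 0, 0, 0, 1], [0, 0, 0, 0, 0, 0, 1]]
  ]
}}

```text
time: 58.23
tool_pos: [0.3661, -0.2957, 0.0679]
orientation: [-3.122, 0.019, -0.239]
force: [5.5, 76.4, 40.1]
width: 0.004
gripper_force: 35.8
```

Call:
{"fn": "move_arm", "kwargs": {
  "commands": [
    [[0.01, 0.012, 0, 0, 0, 0, 1], [0, 0, 0, 0, 0, 0, 1]]
  ]
}}

```text
time: 58.4
tool_pos: [0.3661, -0.2961, 0.0679]
orientation: [-3.121, 0.021, -0.239]
force: [3.1, 81.8, 44.1]
width: 0.004
gripper_force: 38.4
```

```bash
python3 st.py; python3 ptr.py
```

```text
[ 3.1 81.8 44.1] [ 0.3661 -0.2961  0.0679] uw -29.260650662097277 -5.289166837256547
area 1042 heading mod180 25.177156253733955 pos 0.4058 -0.2936
```

Call:
{"fn": "move_arm", "kwargs": {
  "commands": [
    [[-0.06, -0.09, 0, 0, 0, 0, 1], [-0.04, -0.09, 0, 0, 0, 0, 1], [0, 0, 0, 0, 0, 0, 1], [0, 0, 0, 0, 0, 0, 1]]
  ]
}}

```text
time: 58.78
tool_pos: [0.3661, -0.2897, 0.0684]
orientation: [-3.141, 0.0, -0.24]
force: [-0.9, 8.8, 4.8]
width: 0.003
gripper_force: 4.6
```

```bash
python3 st.py; python3 knob.py; python3 ptr.py
```

```text
[-0.9  8.8  4.8] [ 0.3661 -0.2897  0.0684] uw -30.846122020004078 0.9062822734896692
scene 12
wrist 1893 bar heading 17.22235 pos0=76,pos3=166
area 1025 heading mod180 17.356160104116526 pos 0.4063 -0.2951
```

Slow pushing here stalls at the force I'm willing to use. I'll regrip the bar 10 mm toward its near end, which keeps the body clear of the instruments to about yaw 40°, and turn about the knob axis.

Call:
{"fn": "move_arm", "kwargs": {
  "commands": [
    [[0, -0.05, 0, 0, 0, 0, 1], [0, 0, -0.3, 0, 0, 0, 1], [0, 0, -0.32, 0, 0, -0.034, 0.7], [0, 0, 0, 0, 0, -0.034, 0.7], [0, 0, 0, 0, 0, -0.034, 0.7], [0, 0, 0, 0, 0, -0.034, 0.7], [0, 0, 0, 0, 0, -0.031, 0.7], [0.137, 0.208, 0, 0, 0, 0, 0.7]]
  ]
}}

```text
time: 59.6
tool_pos: [0.3848, -0.3005, 0.1303]
orientation: [-3.141, 0.0, 0.29]
force: [0.1, -0.4, 0.8]
width: 0.295
gripper_force: 0.0
```

Call:
{"fn": "move_arm", "kwargs": {
  "commands": [
    [[0, 0, 0, 0, 0, 0, 0.7], [0, 0, 0, 0, 0, 0, 0.7]]
  ]
}}

```text
time: 59.77
tool_pos: [0.387, -0.3026, 0.1299]
orientation: [3.14, -0.001, 0.284]
force: [0.4, 0.2, -0.4]
width: 0.303
gripper_force: 0.0
```

```bash
python3 st.py; python3 knob.py; python3 - <<'E'
from h import *
s=arm.sense(); print(np.degrees(s["orientation"]),s["width"])
go([(.3862,-.3010,.075)])
E
```

```text
[ 0.4  0.2 -0.4] [ 0.387  -0.3026  0.1299] uw -7.396419506463397 -6.61874254506862
scene 101 bar heading 15.7835045 pos0=76,pos3=166
wrist 830 bar heading 15.837478 pos0=76,pos3=166
[ 1.79987571e+02 -5.16451115e-03  1.62558737e+01] 0.2979682930425718
[0.002, -0.004, 0.547] -> [0.3862, -0.301, 0.075]
```

Call:
{"fn": "move_arm", "kwargs": {
  "commands": [
    [[0, -0.008, 0.2, 0, 0, 0, 0.7], [0, 0, 0.25, 0, 0, 0, 0.7], [0, 0, 0.1, 0, 0, 0, 0.7], [0, 0, 0, 0, 0, 0, 1], [0, 0, 0, 0, 0, 0, 1], [0, 0, 0, 0, 0, 0, 1], [0, 0, 0, 0, 0, 0, 1], [0, 0, 0, 0, 0, 0, 1]]
  ]
}}

```text
time: 60.53
tool_pos: [0.3865, -0.3013, 0.0756]
orientation: [3.139, -0.001, 0.284]
force: [-1.0, -3.9, 2.5]
width: 0.118
gripper_force: 60.0
```

Call:
{"fn": "move_arm", "kwargs": {
  "commands": [
    [[0, 0.009, 0, 0, 0, -0.028, 1], [0, 0.009, 0, 0, 0, -0.028, 1], [0, 0.009, 0, 0, 0, -0.028, 1], [0, 0.009, 0, 0, 0, -0.028, 1], [0, 0.007, 0, 0, 0, -0.022, 1], [0, 0, 0, 0, 0, 0, 1]]
  ]
}}

```text
time: 61.03
tool_pos: [0.3883, -0.3047, 0.0755]
orientation: [3.14, -0.0, 0.708]
force: [-0.4, -1.0, 6.6]
width: 0.12
gripper_force: 60.0
```

```bash
python3 st.py; python3 ptr.py; python3 -c "
from h import *
s=arm.sense(); print(s['ft_torque'],np.degrees(s['orientation']),s['width'])"
```

```text
[-0.4 -1.   6.6] [ 0.3883 -0.3047  0.0755] uw -5.6297235317849035 -8.318062541867558
area 1029 heading mod180 40.59221890911269 pos 0.404 -0.2914
[-0.18395187  0.31746467  0.01802542] [ 1.79903567e+02 -7.61224924e-03  4.03620435e+01] 0.11835304686391518
```

Now in position 1's basin. I'll release, go to yaw -14° and push the last click from behind, with a longer lever.

Call:
{"fn": "move_arm", "kwargs": {
  "commands": [
    [[0, 0, 0, 0, 0, 0, 0.75], [0, 0, 0, 0, 0, 0, 0.7], [0, 0, -0.3, 0, 0, 0, 0.7], [0, 0, -0.25, 0, 0, 0.038, 0.8], [0, 0, 0, 0, 0, 0.038, 1], [0, 0, 0, 0, 0, 0.038, 1], [0, 0, 0, 0, 0, 0.038, 1], [0, 0, 0, 0, 0, 0.038, 1]]
  ]
}}

```text
time: 61.75
tool_pos: [0.3879, -0.3041, 0.1299]
orientation: [-3.142, -0.0, 0.101]
force: [-0.8, 0.3, -0.4]
width: 0.023
gripper_force: 0.0
```

Call:
{"fn": "move_arm", "kwargs": {
  "commands": [
    [[0, 0, 0, 0, 0, 0.038, 1], [0, 0, 0, 0, 0, 0.038, 1], [0, 0, 0, 0, 0, 0.036, 1], [0, 0, 0, 0, 0, 0, 1], [0, 0, 0, 0, 0, 0, 1]]
  ]
}}

```text
time: 62.17
tool_pos: [0.3879, -0.3042, 0.1297]
orientation: [-3.141, 0.0, -0.241]
force: [-0.0, -0.4, 0.2]
width: 0.003
gripper_force: 0.0
```

```bash
python3 st.py; python3 knob.py; python3 - <<'E'
from h import *
s=arm.sense(); print(np.degrees(s["orientation"]),s["width"])
go([uw(-36,-7,.12),uw(-36,-7,.068),uw(-25,-7,.068)])
E
```

```text
[-0.  -0.4  0.2] [ 0.3879 -0.3042  0.1297] uw -6.2005949038182955 -7.948955850955781
scene 109 bar heading 47.247723 pos0=76,pos3=166
wrist 878 bar heading 46.190372 pos0=76,pos3=166
[-1.79994216e+02 -6.22037195e-04 -1.37743516e+01] 0.0044793702315823235
[-0.299, -0.011, 0.097] -> [0.3592, -0.2961, 0.12]
[-0.0, 0.0, 0.52] -> [0.3592, -0.2961, 0.068]
[0.11, 0.0, 0.0] -> [0.3698, -0.2987, 0.068]
```

Call:
{"fn": "move_arm", "kwargs": {
  "commands": [
    [[-0.15, -0.005, 0.05, 0, 0, 0, 1], [-0.15, -0.006, 0.05, 0, 0, 0, 1], [0, 0, 0.3, 0, 0, 0, 1], [0, 0, 0.22, 0, 0, 0, 1], [0, 0, 0, 0, 0, 0, 1], [0.09, 0, 0, 0, 0, 0, 1], [0, 0, 0, 0, 0, 0, 1]]
  ]
}}

```text
time: 62.85
tool_pos: [0.3689, -0.2986, 0.0683]
orientation: [-3.141, 0.0, -0.242]
force: [-1.2, 2.9, -1.5]
width: 0.003
gripper_force: 1.1
```

Call:
{"fn": "move_arm", "kwargs": {
  "commands": [
    [[0.03, 0.012, 0, 0, 0, 0, 1], [0.03, 0.012, 0, 0, 0, 0, 1], [0.03, 0.012, 0, 0, 0, 0, 1], [0, 0, 0, 0, 0, 0, 1]]
  ]
}}

```text
time: 63.18
tool_pos: [0.371, -0.3001, 0.0681]
orientation: [-3.136, 0.012, -0.242]
force: [-30.0, 9.7, 16.2]
width: 0.001
gripper_force: 15.1
```

```bash
python3 st.py; python3 ptr.py
```

```text
[-30.    9.7  16.2] [ 0.371  -0.3001  0.0681] uw -23.509052501345888 -8.03980702388756
area 1036 heading mod180 50.05441659647852 pos 0.4029 -0.2897
```

Call:
{"fn": "move_arm", "kwargs": {
  "commands": [
    [[0.03, 0.012, 0, 0, 0, 0, 1], [0.03, 0.012, 0, 0, 0, 0, 1], [0, 0, 0, 0, 0, 0, 1]]
  ]
}}

```text
time: 63.48
tool_pos: [0.3723, -0.3011, 0.0681]
orientation: [-3.131, 0.022, -0.241]
force: [-53.9, 17.3, 34.1]
width: 0.006
gripper_force: 27.3
```

```bash
python3 st.py; python3 ptr.py
```

```text
[-53.9  17.3  34.1] [ 0.3723 -0.3011  0.0681] uw -22.091913200534616 -8.688648428109303
area 1042 heading mod180 52.082168577130105 pos 0.4025 -0.2896
```

Call:
{"fn": "move_arm", "kwargs": {
  "commands": [
    [[0.03, 0.012, 0, 0, 0, 0, 1], [0, 0, 0, 0, 0, 0, 1]]
  ]
}}

```text
time: 63.7
tool_pos: [0.3728, -0.3015, 0.068]
orientation: [-3.129, 0.026, -0.241]
force: [-65.2, 20.7, 44.5]
width: 0.002
gripper_force: 33.6
```

Call:
{"fn": "move_arm", "kwargs": {
  "commands": [
    [[0.015, 0.01, 0, 0, 0, 0, 1], [0, 0, 0, 0, 0, 0, 1]]
  ]
}}

```text
time: 63.87
tool_pos: [0.3731, -0.3018, 0.068]
orientation: [-3.127, 0.029, -0.241]
force: [-69.9, 24.6, 48.2]
width: 0.009
gripper_force: 36.9
```

```bash
python3 st.py; python3 ptr.py
```

```text
[-69.9  24.6  48.2] [ 0.3731 -0.3018  0.068 ] uw -21.12448035676756 -9.232924885141019
area 1044 heading mod180 53.78697936513613 pos 0.4023 -0.2893
```

Call:
{"fn": "move_arm", "kwargs": {
  "commands": [
    [[0, 0, -0.03, 0, 0, 0, 1], [0, 0, 0, 0, 0, 0, 1]]
  ]
}}

```text
time: 64.08
tool_pos: [0.3768, -0.3043, 0.0701]
orientation: [-3.131, 0.02, -0.241]
force: [-42.1, 15.2, 14.7]
width: 0.003
gripper_force: 22.4
```

Call:
{"fn": "move_arm", "kwargs": {
  "commands": [
    [[0.02, 0.01, 0, 0, 0, 0, 1], [0, 0, 0, 0, 0, 0, 1]]
  ]
}}

```text
time: 64.25
tool_pos: [0.377, -0.3045, 0.0701]
orientation: [-3.129, 0.025, -0.24]
force: [-51.1, 20.8, 22.6]
width: 0.004
gripper_force: 27.7
```

```bash
python3 st.py; python3 ptr.py
```

```text
[-51.1  20.8  22.6] [ 0.377  -0.3045  0.0701] uw -16.671244556011793 -10.859428055818967
area 1003 heading mod180 76.22141661796539 pos 0.3984 -0.2876
```

It clicked to 0 once the downward load came off. Retreating and checking before handing in.

Call:
{"fn": "move_arm", "kwargs": {
  "commands": [
    [[-0.1, -0.03, 0, 0, 0, 0, 1], [-0.1, 0, 0, 0, 0, 0, 1], [0, 0, -0.3, 0, 0, 0, 1], [0, 0, -0.4, 0, 0, 0, 1], [0, 0, -0.4, 0, 0, 0, 1], [0, 0, 0, 0, 0, 0, 1], [0, 0, 0, 0, 0, 0, 1]]
  ]
}}

```text
time: 64.88
tool_pos: [0.3689, -0.3057, 0.1838]
orientation: [3.138, -0.006, -0.243]
force: [-0.2, 0.1, -0.4]
width: 0.004
gripper_force: 0.0
```

```bash
python3 st.py; python3 knob.py; python3 ptr.py; python3 - <<'E'
from h import *
capture("scene"); r=finder.pinpoint("scene","carrier_a")
print([(np.round(d["point"],4).tolist(),round(d["score"],2)) for d in r], finder.pinpoint("scene","start_top")[:1])
E
```

```text
[-0.2  0.1 -0.4] [ 0.3689 -0.3057  0.1838] uw -24.256944973440905 -13.967882988749556
scene 117 bar heading 76.78747 pos0=76,pos3=166
wrist 614 bar heading 75.72623 pos0=76,pos3=166
area 1041 heading mod180 76.10257674050736 pos 0.3985 -0.2875
[([0.5733, 0.3401, 0.0186], 0.74), ([0.5762, 0.2662, 0.0189], 0.68), ([0.581, 0.1862, 0.0208], 0.59)] [{'point': [0.3965, -0.3731, 0.0729], 'score': 0.41}]
```

```bash
python3 -c "
from plant import arm
print(arm.sign_off())"
```

```text
the job is handed in; nothing more can be done
None
```

I handed the job in at about 65 s: selector first turned to 0, all three carriers flush on their pins (checked by camera), selector turned to 3, start pressed to its stop and released, selector back at 0; the knob was stiffer than described, and pushing it peaked at about 93 N at the wrist, under the 120 N limit.

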